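# Fetch the hinge from behind the standing pieces

### The job

Stand the square tube, the screw jack and the tin from the stock bay upright in the side tray, all three, before you move the strap hinge lying behind them. Then lay the hinge flat in the welding jig, between its pins and stops, with its round eye at the end that has the two end pins, and after that put the three pieces back upright in the bay, each on the spot where it stood at the start. Do not knock anything over, and leave the hammer, the wrench and the brass disc alone.

Things in the scene. Friction and masses are not known exactly. Their poses are not given: they have to be found in the camera images.
- tube_mid (a point): Offcut of bare steel square tube standing on end, 40 x 40 mm (3 mm wall, hollow, open at the top), 90 mm tall, 0.3 kg. The point is its centre, 45 mm above its underside; z along the tube, x and y square to its flat sides. Starts in the bay's row.
- jack_mid (a point): Small steel screw jack standing upright, round, 95 mm tall, 0.4 kg: foot 44 mm across and 12 mm high, tapering to a dark cylindrical body 30 mm across from 20 to 72 mm up, then a thin screw 14 mm across and a head 24 mm across at the top (85 to 95 mm up). The point is on its axis, 47.5 mm above its underside; z up. Starts in the bay's row.
- tin_mid (a point): Closed round aluminium tin with a paper label and a grey cap, standing upright, 95 mm tall, 0.25 kg: 44 mm across up to 78 mm, the cap above it 34 mm across. The point is on its axis, 47.5 mm above its underside; z up. Starts in the bay's row.
- hinge_mid (a point): Dark steel strap hinge lying flat: bar 36 mm wide, 12 mm thick, with a round eye (20 mm across, axis across the bar) at its +y end, 140 mm long in all, 0.45 kg. The point is at mid-length and mid-width, 6 mm above its underside; x across, y along it to the eye, z up. Starts in the bay close behind the three pieces, lying along the bay's y, eye towards the bay's +y.
- bay: Stock bay: fixed grey sheet, 170 (x) by 190 mm (y), 4 mm thick; yellow line on its -x edge, lip 24 mm above the table on its +x edge. Origin under its centre at table height, floor 4 mm higher. Three pieces stand in a row along y, 60 mm apart, 26 mm to the -x side of centre, in any order; the hinge's centreline is 28 mm to the +x side, 53 mm from the lip.
- tray: The side tray: fixed, empty, shallow aluminium tray, 170 mm in its x and 190 mm in its y, walls 4 mm thick, rim 14 mm above the table. Its origin is under its centre, at table height; its floor is 4 mm above that.
- jig_eye (a point): Welding jig: fixed plate 100 (x) by 190 mm (y), top 10 mm above the table. The point is on its top where the hinge's eye goes; plate centre (goal for the hinge's middle) is 60 mm to -y. From that centre, all 10 mm tall: bar stop, face at y -80; two end pins (10 mm wide) at y +85, x +-10; four side pins at x +-33, y +-50. The hinge has 10 mm to spare all round.
- hammer: Bystander: hammer about 220 mm long lying on the table; leave it alone. Origin on the table under its middle.
- wrench: Bystander: wrench about 180 mm long lying on the table; leave it alone. Origin on the table under its middle.
- disc_mid (a point): Bystander: round brass disc 56 mm across, 24 mm high, lying between the robot and the work; leave it alone. The point is its centre.
Things that resemble listed ones, but are neither listed nor needed, are in the scene too. Leave any green or orange look-alike of the part that bears jack_mid alone.

How it is judged:
By the outcome, as a careful person would: the job done as asked, in the order asked, and still so for the second after the job is handed in, with the robot touching nothing.
It also fails if it takes over 152 s, if anything falls off the work surface, if the arm or the gripper's body presses on something with over 40 N, if the wrist force passes 120 N, or if a joint passes its speed limit or range.

### The arm

A 7-joint arm with a two-finger parallel gripper is mounted at the origin on the work surface. World frame = base frame: x ahead of the robot, y to its left, z up, the work surface at z = 0. Lengths are in m, angles in rad, forces in N, time in s.
With the tool pointing down it reaches from about 0.4 to 0.85 m from the base axis. Payload 10.4 kg.
Tool frame: the origin (TCP) lies midway between the tips of the shut fingers; the grasp point (between the pads) lies 19 mm behind it; z points along the fingers, x is the direction in which the jaws open and shut, and the axes are right-handed (so a half turn about z gives the same grasp; the last joint's range is limited). The gripper opens to 85 mm and grips with 20 to 120 N. Pads are 22 mm wide; open, the fingers measure 114 mm over their backs; the gripper's body (76 mm by 85 mm) begins 54 mm behind the grasp point. The pads swing forward as they close: fully open they stand 13 mm farther back than shut.
Start: joints at [-1.342, 0.332, -0.065, 1.46, 0.022, 1.35, -0.088], TCP at [0.156, 0.605, 0.203] pointing down, gripper open.
Joint ranges: [-2.6, 2.6], [-0.5, 2.12], [-1.47, 1.34], [0.16, 2.42], [-1.27, 4.41], [0.06, 2.06], [-2.6, 2.6]. Speed limits (rad/s): [2.22, 2.22, 2.79, 2.79, 3.14, 3.14, 3.14].

### API

Orientations are given as a unit quaternion [x, y, z, w].
In Python, from workcell import monitor, eyes, ticket, models gives the robot as it stands.
- The arm moves only by the tool servo_tool, never from a script. Its argument "motion" is a list of rows, each a list of 7 numbers: the opening, from 0 (shut) to 1 (fully open), then the shift along the tool's x, y, z in m, then the turn, a rotation vector about the tool's x, y, z in degrees. In form: [[fingers, tx, ty, tz, rx, ry, rz], ...]. A call has 1 to 20 rows; each row is the pose to reach, as a shift and turn from the pose commanded when the call began, along the tool's axes at that moment; what a row does not reach only later rows make up. A row lasts 1/8 s, in which the tool goes at most 62.5 mm and 10.7 degrees, less where a joint would pass 70% of its speed; a pose out of reach is approached as far as the arm can. A call with a gripper value outside its range is refused whole. The fingers move at their own pace and stop on an object; "grip_force" is the grip in N (left out, the last holds). Time passes only in rows, so rows that repeat a pose let the fingers close. It gives the time, the measured TCP pose, the force and the opening at its end, in the units of the state.
- monitor.get_obs(): the state, without advancing time (a new reading comes with each control period).
- eyes.camera(name): name is "side" or "top" or "wrist"; returns (picture, depth): 480x640x3 uint8, blue, green, red; 480x640 float32, m along the optical axis (not along the pixel's ray), 0 where there is no reading.
- eyes.camera_info(name): a dict with "intrinsics" (3x3 intrinsics, pixels), "extrinsics" (4x4, takes a point from world to camera coordinates); the wrist camera has in their place "tool_from_camera" (4x4, takes a point from camera to tool coordinates, whose origin is the TCP and whose axes are the tool frame's). Camera axes: x right, y down, z forward; pixel columns grow to the right and rows downward; lengths in m; the calibration is good to about 2 mm. A picture is of the moment at which its call begins: read the wrist's pose just before it. camera_info takes no time and is no camera call.
- ticket.hand_in(): hands the job in, once; it reports no verdict.
Trained networks look in the newest picture that a camera, given by its name, has taken for a name from the list of things; names that differ only in an ending like _2 or _b are one class to them, and where a whole thing is asked for, a point or a joint stands for the part that bears it (a point fixed in the world has none). Each returns a list of dicts, best first, with "confidence" (0 to 1); they miss things now and then, are a little off and sometimes report something else, mostly with a low value. They report only what shows in the picture. A call takes as long as a camera call. They do not tell look-alikes from the thing itself.
- models.boxes_of(camera, thing): "point" ([x, y, z] in m, in the coordinates of the camera as it stood for that picture, good to about 4 mm: the middle of the surface that is visible of it).
The state is a dict: "clock": time; "joint_pos": joint angles; "joint_velocities": joint speeds; "tau": joint torques, N m; "position": TCP position; "ee_rot": TCP orientation; "ft_force": force on the tool from outside, world axes, zero at the start; "torque": the same for the moment, N m; "grip_width": opening from 0.0 (shut) to 1.0 (fully open).
Only numpy, scipy, OpenCV 4.12 (cv2) and the standard library are available. Lean on these libraries where they do the work, as an engineer would, in place of code of your own. Each camera call takes 0.05 s, during which the arm holds its last target. There are 200 camera calls.

## Working session

There is one attempt and no reset: what is moved stays moved. The work goes in short steps, Python scripts to look and compute and a tool call to move; the robot and the scene stay as the last step left them, time stands still between calls to the robot, and variables do not carry over. Pictures are saved under pics/ and viewed, about 12 in all and at most 16, crops included, and the job is handed in when it is done.

Besides the shell and the picture viewer there is one more tool, called after "Request:" as a command line: name --pt "numbers of a row" for each row, then --argument value for the rest. servo_tool: Moves the arm, as the interface text tells. Its arguments: {"type":"object","properties":{"motion":{"type":"array"},"grip_force":{"type":"number"}},"required":["motion"]}

```bash
mkdir -p pics; cat > h.py <<'E'
import numpy as np, cv2
from workcell import monitor, eyes, ticket, models
from scipy.spatial.transform import Rotation as R
def cam2world(name):
    i=eyes.camera_info(name)
    if name!="wrist": return i["intrinsics"],np.linalg.inv(i["extrinsics"])
    o=monitor.get_obs(); T=np.eye(4); T[:3,:3]=R.from_quat(o["ee_rot"]).as_matrix(); T[:3,3]=o["position"]
    return i["intrinsics"],T@i["tool_from_camera"]
def cloud(name):
    K,T=cam2world(name); K=np.array(K)
    p,d=eyes.camera(name)
    v,u=np.mgrid[:480,:640]
    c=np.stack([(u-K[0,2])*d/K[0,0],(v-K[1,2])*d/K[1,1],d],-1)
    w=c@T[:3,:3].T+T[:3,3]; w[d==0]=np.nan
    return p,w,T
E
python3 - <<'E'
from h import *
o=monitor.get_obs(); print({k:np.round(v,3) for k,v in o.items()})
for n in ("top","side"):
    p,w,T=cloud(n); cv2.imwrite(f"pics/{n}0.png",p); np.save(f"{n}0.npy",w)
    for t in ["tube_mid","jack_mid","tin_mid","hinge_mid","bay","tray","jig_eye","hammer","wrench","disc_mid"]:
        for b in models.boxes_of(n,t)[:3]:
            q=T@np.r_[b["point"],1]; print(n,t,round(b["confidence"],2),np.round(q[:3],3))
E
```

```text
{'clock': np.float64(0.0), 'joint_pos': array([-1.342,  0.333, -0.065,  1.461,  0.022,  1.35 , -0.088]), 'joint_velocities': array([ 0.   ,  0.001, -0.   , -0.001,  0.   ,  0.   ,  0.   ]), 'tau': array([-1.0000e-03, -6.2544e+01,  4.9000e-02, -3.9160e+01,  1.6000e-02,
        1.0000e-02, -0.0000e+00]), 'position': array([0.156, 0.605, 0.202]), 'ee_rot': array([ 0.79 ,  0.613, -0.001,  0.   ]), 'ft_force': array([-0.374, -0.319,  0.695]), 'torque': array([-0.028, -0.013,  0.036]), 'grip_width': np.float64(1.002)}
top tube_mid 0.93 [ 0.484 -0.33   0.063]
top jack_mid 0.62 [ 0.554 -0.427  0.049]
top jack_mid 0.54 [ 0.365 -0.152  0.073]
top jack_mid 0.53 [ 0.486 -0.266  0.058]
top tin_mid 0.9 [ 0.494 -0.208  0.085]
top hinge_mid 0.65 [ 0.539 -0.273  0.011]
top bay 0.66 [ 0.521 -0.276  0.003]
top tray 0.62 [0.483 0.309 0.004]
top jig_eye 0.82 [0.615 0.008 0.005]
top hammer 0.96 [0.681 0.283 0.021]
top wrench 0.96 [ 0.684 -0.249  0.006]
top disc_mid 0.72 [ 0.394 -0.036  0.026]
side tube_mid 0.74 [0.484 0.305 0.001]
side tube_mid 0.57 [ 0.477 -0.344  0.062]
side jack_mid 0.95 [ 0.357 -0.165  0.042]
side jack_mid 0.83 [ 0.549 -0.444  0.048]
side jack_mid 0.67 [ 0.476 -0.281  0.073]
side tin_mid 0.89 [ 0.491 -0.226  0.073]
side hinge_mid 0.68 [ 0.478 -0.283  0.069]
side hinge_mid 0.67 [ 0.55  -0.3    0.019]
side bay 0.71 [0.672 0.279 0.02 ]
side bay 0.63 [ 0.508 -0.298  0.004]
side tray 0.85 [0.484 0.301 0.006]
side tray 0.26 [ 0.509 -0.298  0.004]
side jig_eye 0.72 [ 0.611 -0.003  0.008]
side jig_eye 0.32 [ 0.509 -0.297  0.007]
side hammer 0.77 [0.675 0.281 0.021]
side wrench 0.75 [ 0.682 -0.25   0.003]
side disc_mid 0.73 [ 0.386 -0.042  0.024]
```

View pics/top0.png

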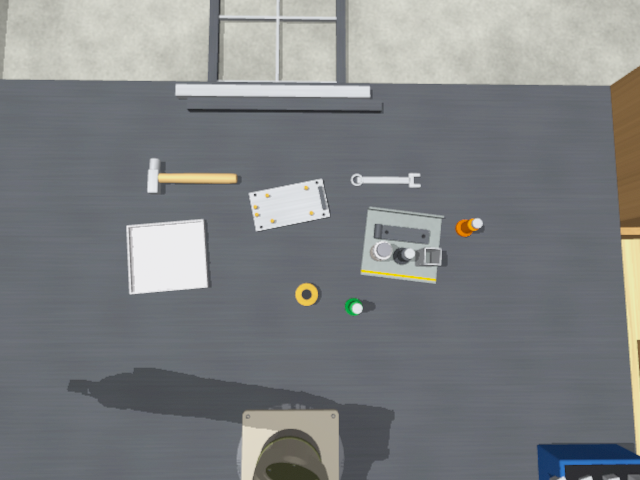

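View pics/side0.png

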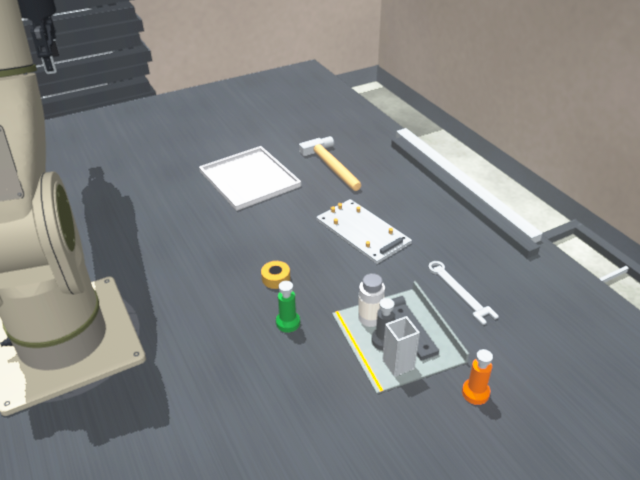

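Jack candidates in the top view are green (355,307), orange (467,227) and dark (405,255). The dark one stands in the bay's row between the tin (382,250) and the tube (432,257), so it fits the description. The jig's two end pins are at the left (256,210), the +y end, and the hinge's eye also points left (378,231). I'll measure these and confirm in a crop.

```bash
cat >> h.py <<'E'
def ray(name,uv,z,KT=None):
    K,T=KT or cam2world(name); uv=np.atleast_2d(uv).astype(float)
    d=np.c_[(uv-[K[0,2],K[1,2]])/[K[0,0],K[1,1]],np.ones(len(uv))]@T[:3,:3].T
    return (T[:3,3]+d*((z-T[2,3])/d[:,2])[:,None])
E
python3 - <<'E'
from h import *
p=cv2.imread("pics/top0.png"); w=np.load("top0.npy"); g=p.min(2).astype(int)
def rect(x0,x1,y0,y1,z,thr):
    m=np.zeros((480,640),np.uint8); m[y0:y1,x0:x1]=(g[y0:y1,x0:x1]>thr)*255
    m=cv2.morphologyEx(m,cv2.MORPH_OPEN,np.ones((3,3)))
    c=max(cv2.findContours(m,0,2)[0],key=cv2.contourArea)[:,0]
    q=ray("top",c,z)[:,:2]; r=cv2.minAreaRect((q*1000).astype(np.float32)); return np.round(r[0],1),np.round(r[1],1),round(r[2],2)
print("tray",rect(115,220,210,305,.014,120))
print("jig",rect(240,340,170,240,.010,120))
print("table px",p[330,200],"bay px",p[270,370],p[265,410])
for n in("top","side"):
    w=np.load(n+"0.npy"); X,Y,Z=w[...,0],w[...,1],w[...,2]
    reg=(X>.42)&(X<.64)&(Y>-.4)&(Y<-.15)
    m=reg&(Z>.080)
    k,l,s,c=cv2.connectedComponentsWithStats(m.astype(np.uint8))
    for i in range(1,k):
        if s[i,4]>8:
            q=w[l==i]; print(n,c[i].round(1),s[i,4],"mean",np.nanmean(q,0).round(4),"min",np.nanmin(q,0).round(3),"max",np.nanmax(q,0).round(3))
    # lip, hinge
    m=reg&(Z>.018)&(Z<.028)&(X>.56); q=w[m]; 
    if len(q)>5: print("lip",len(q),q.min(0).round(3),q.max(0).round(3),np.polyfit(q[:,1],q[:,0],1).round(4))
    m=reg&(Z>.010)&(Z<.028)&(X<.575)&(X>.5); q=w[m]
    r=cv2.minAreaRect((q[:,:2]*1000).astype(np.float32)); print("hinge?",len(q),r)
cv2.imwrite("pics/c1.png",np.hstack([cv2.resize(p[200:290,350:485],(0,0),fx=3.6,fy=3.6),cv2.resize(p[170:240,240:335],(0,0),fx=3.3,fy=324/70)]))
E
```

```text
tray (array([486.3, 309.9]), array([174.1, 194. ]), 5.1)
jig (array([618. ,   8.4]), array([102.1, 192. ]), 11.64)
table px [117 110 106] bay px [164 201 207] [189 190 182]
top [383.2 250.1] 238 mean [ 0.495  -0.216   0.0928] min [ 0.475 -0.239  0.08 ] max [ 0.517 -0.196  0.103]
top [409.3 253.4] 89 mean [ 0.487  -0.2758  0.0969] min [ 0.476 -0.287  0.088] max [ 0.497 -0.265  0.101]
top [432.6 256.2] 139 mean [ 0.4812 -0.3317  0.0901] min [ 0.461 -0.352  0.08 ] max [ 0.5   -0.31   0.096]
lip 162 [ 0.561 -0.38   0.018] [ 0.61  -0.193  0.027] [0.0409 0.6047]
hinge? 819 ((532.0234375, -272.693115234375), (145.43296813964844, 62.30251693725586), 85.8692398071289)
side [371.5 285.3] 422 mean [ 0.4939 -0.2237  0.0922] min [ 0.475 -0.242  0.08 ] max [ 0.519 -0.201  0.103]
side [386.  305.7] 179 mean [ 0.4867 -0.2797  0.0963] min [ 0.476 -0.291  0.08 ] max [ 0.501 -0.264  0.102]
side [401.4 331.3] 473 mean [ 0.4818 -0.3332  0.0887] min [ 0.46  -0.354  0.08 ] max [ 0.503 -0.31   0.097]
lip 353 [ 0.56  -0.385  0.018] [ 0.611 -0.196  0.028] [0.0433 0.606 ]
hinge? 819 ((545.0845336914062, -286.25177001953125), (152.7447509765625, 50.403377532958984), 74.345458984375)
```

View pics/c1.png

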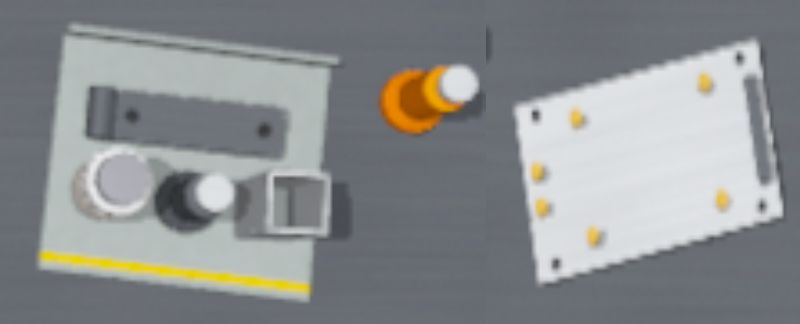

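The crop confirms it: the dark jack stands between the tin and the tube, and the green and orange ones are decoys. The jig's end pins are at its left (+y) end and the bar stop is at its right. First move: by way of the tray to above the bay, for a closer look.

Request:
servo_tool --pt "1 -0.26 0.42 -0.1 0 0 45" --pt "1 -0.26 0.42 -0.1 0 0 45" --pt "1 -0.26 0.42 -0.1 0 0 45" --pt "1 -0.26 0.42 -0.1 0 0 45" --pt "1 -0.26 0.42 -0.1 0 0 45" --pt "1 -0.26 0.42 -0.1 0 0 45" --pt "1 -0.26 0.42 -0.1 0 0 45" --pt "1 -0.26 0.42 -0.1 0 0 45" --pt "1 -0.26 0.42 -0.1 0 0 45" --pt "1 -0.775 0.54 -0.13 0 0 82" --pt "1 -0.775 0.54 -0.13 0 0 82" --pt "1 -0.775 0.54 -0.13 0 0 82" --pt "1 -0.775 0.54 -0.13 0 0 82" --pt "1 -0.775 0.54 -0.13 0 0 82" --pt "1 -0.775 0.54 -0.13 0 0 82" --pt "1 -0.775 0.54 -0.13 0 0 82" --pt "1 -0.775 0.54 -0.13 0 0 82" --pt "1 -0.775 0.54 -0.13 0 0 82" --pt "1 -0.775 0.54 -0.13 0 0 82" --pt "1 -0.775 0.54 -0.13 0 0 82"

```text
clock: 3.6
position: [0.4861, -0.2783, 0.3322]
ee_rot: [0.998, -0.055, -0.0, -0.0]
ft_force: [-0.7, 0.2, 0.8]
grip_width: 1.003
```

```bash
python3 - <<'E'
from h import *
o=monitor.get_obs(); print({k:np.round(v,4) for k,v in o.items()})
print(np.round(eyes.camera_info("wrist")["tool_from_camera"],3))
p,w,T=cloud("wrist"); cv2.imwrite("pics/w1.png",p); np.save("w1.npy",w); np.save("w1T.npy",T)
print(models.boxes_of("wrist","hinge_mid")[:2])
E
```

```text
{'clock': np.float64(3.6), 'joint_pos': array([-0.3099,  0.1859,  0.886 ,  1.449 , -0.1443,  1.5749,  0.4567]), 'joint_velocities': array([-0.0128, -0.0085, -0.0056,  0.0028,  0.001 ,  0.0008,  0.0033]), 'tau': array([ 1.51650e+00, -3.68179e+01,  7.06190e+00, -3.98608e+01,
        1.17000e-01, -1.42000e-02,  4.52000e-02]), 'position': array([ 0.4861, -0.2783,  0.3322]), 'ee_rot': array([ 9.985e-01, -5.520e-02, -2.000e-04, -4.000e-04]), 'ft_force': array([-0.7378,  0.1575,  0.8105]), 'torque': array([-0.0219, -0.0314,  0.0042]), 'grip_width': np.float64(1.0025)}
[[ 1.     0.001 -0.    -0.   ]
 [-0.001  0.961  0.275 -0.071]
 [ 0.001 -0.275  0.961 -0.172]
 [ 0.     0.     0.     1.   ]]
[{'point': [0.0594, -0.0797, 0.4849], 'confidence': 0.63}]
```

View pics/w1.png

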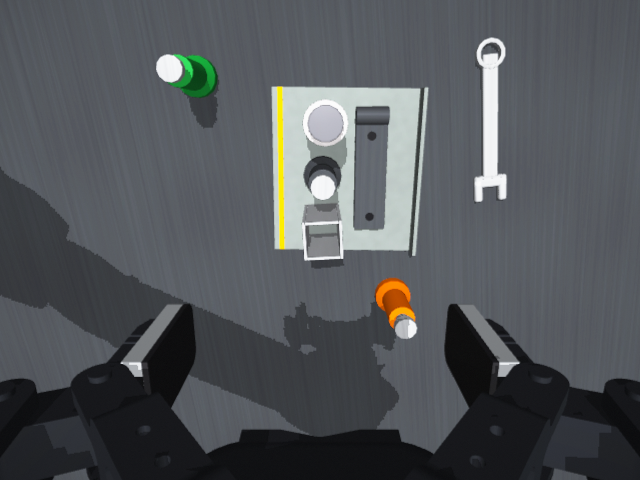

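The wrist view shows the tin (325,122), jack (323,187), tube (323,240), the hinge with its eye up at (372,115), and the bay (275–428 × 88–255).

```bash
python3 - <<'E'
from h import *
p=cv2.imread("pics/w1.png"); w=np.load("w1.npy"); KT=(np.array(eyes.camera_info("wrist")["intrinsics"]),np.load("w1T.npy"))
X,Y,Z=w[...,0],w[...,1],w[...,2]; reg=np.zeros((480,640),bool); reg[80:265,265:440]=1
def rect(m,z,name):
    m=m.astype(np.uint8); c=max(cv2.findContours(m,0,1)[0],key=cv2.contourArea)[:,0]
    q=(ray("wrist",c,z,KT)[:,:2]*1000).astype(np.float32); r=cv2.minAreaRect(q); print(name,len(c),np.round(r[0],1),np.round(r[1],1),round(r[2],2),"circ",np.round(cv2.minEnclosingCircle(q)[0],1),round(cv2.minEnclosingCircle(q)[1],1))
print("floor z",np.nanmedian(Z[95:110,290:300]),"table",np.nanmedian(Z[300:330,250:280]))
k,l,s,c=cv2.connectedComponentsWithStats((reg&(Z>.088)).astype(np.uint8))
for i in range(1,k):
    if s[i,4]>20: rect(l==i,.094 if s[i,1]>200 else .099,f"top{c[i].round(0)}")
rect(reg&(Z>.0105)&(Z<.03)&(p.max(2)<120)&(np.arange(640)>350)&(np.arange(640)<395),.016,"hinge")
hsv=cv2.cvtColor(p,cv2.COLOR_BGR2HSV); rect(reg&(hsv[...,1]>150)&(np.arange(640)<290),.004,"yellow")
m=reg&(p.min(2)>135)&(np.arange(640)<412); rect(cv2.morphologyEx(m.astype(np.uint8),cv2.MORPH_CLOSE,np.ones((9,9))),.004,"sheet")
E
```

```text
floor z 0.004671148965747218 table 0.0004537156765700989
top[325. 123.] 102 [ 497.4 -215.8] [32.2 33.3] 83.74 circ [ 497.4 -216. ] 16.7
top[322. 187.] 68 [ 488.2 -274.6] [23.3 23.1] 83.74 circ [ 488.2 -274.6] 12.2
top[322. 240.] 152 [ 482.6 -329. ] [41.3 39.9] 86.94 circ [ 482.2 -329.4] 27.8
hinge 359 [ 544.2 -274.6] [138.3  36.9] 84.07 circ [ 544.  -274.4] 71.0
yellow 331 [ 440.3 -267. ] [191.    5.7] 83.1 circ [ 440.9 -267.1] 95.5
sheet 611 [ 512.7 -282.8] [205.  166.4] 83.14 circ [ 512.8 -276.1] 125.5
```

Request:
servo_tool --pt "1 0.002 0.052 0.1 0 0 0" --pt "1 0.002 0.052 0.1 0 0 0" --pt "1 0.002 0.052 0.1 0 0 0" --pt "1 0.002 0.052 0.1 0 0 0" --pt "1 0.002 0.052 0.1 0 0 0"

```text
clock: 4.32
position: [0.4831, -0.3309, 0.2342]
ee_rot: [0.998, -0.055, 0.001, 0.0]
ft_force: [0.7, 0.1, 0.3]
grip_width: 1.0
```

```bash
cat >> h.py <<'E'
def go(x,y,z,psi=None):
    o=monitor.get_obs(); M=R.from_quat(o["ee_rot"]).as_matrix(); ps=np.degrees(np.arctan2(M[1,0],M[0,0]))
    t=M.T@(np.array([x,y,z])-o["position"])
    print("go t",t.round(4),"rz",0 if psi is None else round(ps-psi,2),"psi",ps.round(2),"tilt",np.round(M[:2,2],4))
def tops(tag,z0=.088):
    p,w,T=cloud("wrist"); cv2.imwrite(f"pics/{tag}.png",p); KT=(np.array(eyes.camera_info("wrist")["intrinsics"]),T)
    Z=w[...,2]; m=(Z>z0)&(Z<.104)&(w[...,0]>.4); k,l,s,c=cv2.connectedComponentsWithStats(m.astype(np.uint8))
    for i in range(1,k):
        if s[i,4]>60:
            q=np.argwhere(l==i)[:,::-1]; zt=np.percentile(Z[l==i],80); r=ray("wrist",q,zt,KT)[:,:2]*1000
            rr=cv2.minAreaRect(r.astype(np.float32)); print(tag,c[i].round(0),s[i,:4],"ztop",zt.round(4),np.round(rr[0],1),np.round(rr[1],1),round(rr[2],1))
    return p,w,T
E
python3 - <<'E'
from h import *
tops("w2")
o=monitor.get_obs(); print(o["position"],o["clock"])
go(.482,-.330,.040,-6.3)
E
```

```text
w2 [322.  46.] [298  19  50  55] ztop 0.1001 [ 497.4 -217.1] [33.2 32.7] 83.8
w2 [319. 136.] [302 120  34  34] ztop 0.1 [ 488.5 -275. ] [23.1 22.7] 37.6
w2 [319. 210.] [291 183  56  55] ztop 0.0948 [ 482.6 -329.1] [40.8 39.8] 86.8
w2 [427. 327.] [412 312  31  30] ztop 0.0957 [ 559.5 -434.7] [23.  27.4] 17.8
[ 0.48288511 -0.33104251  0.23401507] 4.375
go t [-0.0015 -0.0009  0.194 ] rz -0.03 psi -6.33 tilt [ 0.0024 -0.0003]
```

Request:
servo_tool --pt "1 -0.001 -0.002 0.05 0 0 -3" --pt "1 -0.001 -0.002 0.1 0 0 -3" --pt "1 -0.001 -0.002 0.15 0 0 -3" --pt "1 -0.001 -0.002 0.192 0 0 -3" --pt "1 -0.001 -0.002 0.192 0 0 -3" --pt "1 -0.001 -0.002 0.192 0 0 -3" --pt "0 -0.001 -0.002 0.192 0 0 -3" --pt "0 -0.001 -0.002 0.192 0 0 -3" --pt "0 -0.001 -0.002 0.192 0 0 -3" --pt "0 -0.001 -0.002 0.192 0 0 -3" --pt "0 -0.001 -0.002 0.192 0 0 -3" --pt "0 -0.001 -0.002 0.192 0 0 -3" --pt "0 -0.001 -0.002 0.192 0 0 -3" --grip_force 40

```text
clock: 6.0
position: [0.4818, -0.3298, 0.0415]
ee_rot: [1.0, -0.03, 0.001, 0.0]
ft_force: [-0.2, 1.4, 7.0]
grip_width: 0.466
```

```bash
python3 - <<'E'
from h import *
o=monitor.get_obs(); print(o["position"],o["clock"],o["grip_width"])
# tray centre .4863,.3099 yaw 5.1; slots along tray y -60,0,60
c=np.array([.4863,.3099]); a=np.radians(5.1); yv=np.array([-np.sin(a),np.cos(a)])
for s in(-.06,0,.06): print("slot",s,(c+s*yv).round(4))
go(.4916,.2501,.16,5.1); go(.4916,.2501,.044,5.1)
E
```

```text
[ 0.48177944 -0.32983846  0.04147405] 6.0 0.4658375136206072
slot -0.06 [0.4916 0.2501]
slot 0 [0.4863 0.3099]
slot 0.06 [0.481  0.3697]
go t [-0.0246 -0.5795 -0.1187] rz -8.52 psi -3.42 tilt [ 0.0016 -0.0003]
go t [-0.0248 -0.5795 -0.0027] rz -8.52 psi -3.42 tilt [ 0.0016 -0.0003]
```

Request:
servo_tool --pt "0 0 0 -0.02 0 0 0" --pt "0 0 0 -0.06 0 0 0" --pt "0 0 0 -0.12 0 0 0" --pt "0 0 0 -0.14 0 0 0" --pt "0 -0.043 -0.698 -0.14 0 0 -8.5" --pt "0 -0.043 -0.698 -0.14 0 0 -8.5" --pt "0 -0.043 -0.698 -0.14 0 0 -8.5" --pt "0 -0.043 -0.698 -0.14 0 0 -8.5" --pt "0 -0.043 -0.698 -0.14 0 0 -8.5" --pt "0 -0.043 -0.698 -0.14 0 0 -8.5" --pt "0 -0.043 -0.698 -0.14 0 0 -8.5" --pt "0 -0.043 -0.698 -0.14 0 0 -8.5" --pt "0 -0.043 -0.698 -0.14 0 0 -8.5" --pt "0 -0.043 -0.698 -0.14 0 0 -8.5" --pt "0 -0.043 -0.698 -0.14 0 0 -8.5" --pt "0 -0.043 -0.698 -0.14 0 0 -8.5" --pt "0 -0.043 -0.698 -0.14 0 0 -8.5" --pt "0 -0.043 -0.698 -0.14 0 0 -8.5" --pt "0 -0.043 -0.698 -0.14 0 0 -8.5" --pt "0 -0.043 -0.698 -0.14 0 0 -8.5"

```text
clock: 8.5
position: [0.4801, 0.3689, 0.1808]
ee_rot: [0.999, 0.044, 0.0, -0.0]
ft_force: [0.2, 1.0, -2.8]
grip_width: 0.456
```

```bash
python3 - <<'E'
from h import *
o=monitor.get_obs(); print(o["position"],o["joint_pos"].round(2),np.abs(o["joint_velocities"]).max(),o["grip_width"])
go(.481,.3697,.042,5.1)
E
```

```text
[0.48009317 0.3689075  0.18084998] [-1.04  0.31  0.38  1.57 -0.12  1.29 -0.55] 0.006064464342168971 0.456388449241383
go t [ 0.0009 -0.0007  0.1389] rz -0.1 psi 5.0 tilt [0.0002 0.0003]
```

Request:
servo_tool --pt "0 0.001 0 0.05 0 0 0" --pt "0 0.001 0 0.1 0 0 0" --pt "0 0.001 0 0.125 0 0 0" --pt "0 0.001 0 0.135 0 0 0" --pt "0 0.001 0 0.139 0 0 0" --pt "0 0.001 0 0.139 0 0 0" --pt "0 0.001 0 0.139 0 0 0"

```text
clock: 9.38
position: [0.4814, 0.3703, 0.0426]
ee_rot: [0.999, 0.044, 0.001, -0.001]
ft_force: [0.4, 0.5, -3.4]
grip_width: 0.461
```

Request:
servo_tool --pt "0 0 0 0.001 0 0 0" --pt "0 0 0 0.002 0 0 0" --pt "0.75 0 0 0.002 0 0 0" --pt "0.85 0 0 0.002 0 0 0" --pt "1 0 0 0.002 0 0 0" --pt "1 0 0 0.002 0 0 0" --pt "1 0 0 -0.04 0 0 0" --pt "1 0 0 -0.09 0 0 0" --pt "1 0 0 -0.14 0 0 0" --pt "1 -0.049 0.643 -0.16 0 0 12" --pt "1 -0.049 0.643 -0.16 0 0 12" --pt "1 -0.049 0.643 -0.16 0 0 12" --pt "1 -0.049 0.643 -0.16 0 0 12" --pt "1 -0.049 0.643 -0.16 0 0 12" --pt "1 -0.049 0.643 -0.16 0 0 12" --pt "1 -0.049 0.643 -0.16 0 0 12" --pt "1 -0.049 0.643 -0.16 0 0 12" --pt "1 -0.049 0.643 -0.16 0 0 12" --pt "1 -0.049 0.643 -0.16 0 0 12" --pt "1 -0.049 0.643 -0.16 0 0 12"

```text
clock: 11.88
position: [0.4875, -0.2793, 0.2018]
ee_rot: [0.998, -0.063, 0.0, 0.001]
ft_force: [-0.1, 1.1, -0.4]
grip_width: 0.998
```

```bash
python3 - <<'E'
from h import *
p,w,T=tops("w3",.07); o=monitor.get_obs(); print(o["position"],o["clock"])
pt,wt,_=cloud("top"); m=(wt[...,2]>.085)&(wt[...,1]>.2)&(wt[...,0]>.35); print("tube in tray",np.nanmean(wt[m],0),m.sum())
go(.4885,-.275,.041,-6.9)
E
```

```text
w3 [323. 125.] [291  91  66  68] ztop 0.0998 [ 497.4 -215.6] [40.3 40.4] 72.1
w3 [321. 212.] [301 189  41  47] ztop 0.0998 [ 489.1 -270.9] [31.2 26.5] 82.8
w3 [434. 395.] [413 372  42  49] ztop 0.0953 [ 557.9 -426. ] [26.9 45.2] 19.0
[ 0.48742268 -0.2801731   0.20170558] 11.925
tube in tray [0.48044916 0.36722181 0.09103697] 141
go t [ 0.0004 -0.0033  0.1604] rz -0.29 psi -7.19 tilt [-0.0006 -0.0015]
```

Request:
servo_tool --pt "1 0 0 0.04 0 0 0" --pt "1 0 0 0.07 0 0 0" --pt "1 0 0 0.07 0 0 0" --pt "1 0 0 0.07 0 0 0"

```text
clock: 12.48
position: [0.4896, -0.2746, 0.1327]
ee_rot: [0.998, -0.06, 0.001, 0.0]
ft_force: [0.1, 0.1, 0.3]
grip_width: 1.002
```

```bash
python3 - <<'E'
from h import *
o=monitor.get_obs(); print(o["position"],o["clock"],o["joint_pos"].round(2))
go(.4885,-.275,.041,-6.9)
E
```

```text
[ 0.48956327 -0.27462029  0.13270273] 12.475 [-0.31  0.32  0.89  1.76 -0.27  1.18  0.54]
go t [-0.0011  0.0005  0.0917] rz 0.02 psi -6.88 tilt [ 0.0012 -0.0001]
```

Request:
servo_tool --pt "1 -0.001 0 0.04 0 0 0" --pt "1 -0.001 0 0.075 0 0 0" --pt "1 -0.001 0 0.092 0 0 0" --pt "1 -0.001 0 0.092 0 0 0" --pt "1 -0.001 0 0.092 0 0 0" --pt "0 -0.001 0 0.092 0 0 0" --pt "0 -0.001 0 0.092 0 0 0" --pt "0 -0.001 0 0.092 0 0 0" --pt "0 -0.001 0 0.092 0 0 0" --pt "0 -0.001 0 0.092 0 0 0" --pt "0 -0.001 0 0.092 0 0 0" --pt "0 -0.001 0 0.092 0 0 0" --pt "0 -0.001 0 0.092 0 0 0" --pt "0 -0.001 0 0.092 0 0 0"

```text
clock: 14.22
position: [0.4883, -0.275, 0.0399]
ee_rot: [0.998, -0.06, 0.0, 0.0]
ft_force: [0.5, 0.0, 4.6]
grip_width: 0.315
```

```bash
python3 - <<'E'
from h import *
o=monitor.get_obs(); print(o["position"],o["clock"],o["grip_width"],o["ft_force"])
go(.4863,.3099,.181,5.1)
E
```

```text
[ 0.48831636 -0.27503445  0.03990808] 14.225 0.3146870881009006 [0.49537982 0.01211892 4.58157396]
go t [-0.0724 -0.5804 -0.1412] rz -12.03 psi -6.93 tilt [ 0.0009 -0.0001]
```

Request:
servo_tool --pt "0 0 0 -0.01 0 0 0" --pt "0 0 0 -0.02 0 0 0" --pt "0 0 0 -0.03 0 0 0" --pt "0 0 0 -0.03 0 0 0"

```text
clock: 14.72
position: [0.4883, -0.275, 0.0703]
ee_rot: [0.998, -0.06, 0.001, 0.0]
ft_force: [1.0, 0.6, -5.7]
grip_width: 0.316
```

```bash
python3 - <<'E'
from h import *
p,w,T=cloud("wrist"); cv2.imwrite("pics/w4.png",p[120:480,120:520])
o=monitor.get_obs(); print(o["position"],o["grip_width"],o["ft_force"],o["torque"])
E
```

```text
[ 0.48803299 -0.27476789  0.06977519] 0.3167542279852143 [-0.86042031  0.03057367 -6.00225974] [ 0.06504831 -0.07168591  0.03820706]
```

View pics/w4.png

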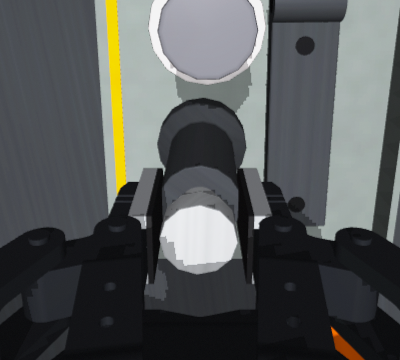

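The jack is held upright between the pads (head at (200,240) in the crop). Carrying it to the tray's middle.

Request:
servo_tool --pt "0 0 0 -0.04 0 0 0" --pt "0 0 0 -0.09 0 0 0" --pt "0 0 0 -0.11 0 0 0" --pt "0 -0.072 -0.581 -0.11 0 0 -12" --pt "0 -0.072 -0.581 -0.11 0 0 -12" --pt "0 -0.072 -0.581 -0.11 0 0 -12" --pt "0 -0.072 -0.581 -0.11 0 0 -12" --pt "0 -0.072 -0.581 -0.11 0 0 -12" --pt "0 -0.072 -0.581 -0.11 0 0 -12" --pt "0 -0.072 -0.581 -0.11 0 0 -12" --pt "0 -0.072 -0.581 -0.11 0 0 -12" --pt "0 -0.072 -0.581 -0.11 0 0 -12" --pt "0 -0.072 -0.581 -0.11 0 0 -12" --pt "0 -0.072 -0.581 -0.11 0 0 -12" --pt "0 -0.072 -0.581 -0.11 0 0 -12" --pt "0 -0.072 -0.581 -0.11 0 0 -12" --pt "0 -0.072 -0.581 -0.11 0 0 -12"

```text
clock: 16.9
position: [0.4867, 0.3097, 0.1797]
ee_rot: [0.999, 0.044, 0.0, -0.0]
ft_force: [-0.1, 0.2, -4.8]
grip_width: 0.313
```

Request:
servo_tool --pt "0 0 0 0.05 0 0 0" --pt "0 0 0 0.1 0 0 0" --pt "0 0 0 0.125 0 0 0" --pt "0 0 0 0.135 0 0 0" --pt "0 0 0 0.139 0 0 0" --pt "0 0 0 0.139 0 0 0" --pt "0 0 0 0.139 0 0 0"

```text
clock: 17.77
position: [0.487, 0.3111, 0.0416]
ee_rot: [0.999, 0.044, 0.001, -0.001]
ft_force: [0.1, 0.1, -4.7]
grip_width: 0.314
```

```bash
python3 - <<'E'
from h import *
o=monitor.get_obs(); print(o["position"],o["ft_force"])
go(.4974,-.2165,.181,-6.9)
E
```

```text
[0.48703816 0.31105012 0.04157568] [ 0.14231576  0.1432397  -4.68713222]
go t [-0.0361  0.5262 -0.1401] rz 11.97 psi 5.07 tilt [0.0013 0.0013]
```

Request:
servo_tool --pt "0 0 0 0.001 0 0 0" --pt "0 0 0 0.002 0 0 0" --pt "0.75 0 0 0.002 0 0 0" --pt "0.85 0 0 0.002 0 0 0" --pt "1 0 0 0.002 0 0 0" --pt "1 0 0 0.002 0 0 0" --pt "1 0 0 -0.04 0 0 0" --pt "1 0 0 -0.09 0 0 0" --pt "1 0 0 -0.14 0 0 0" --pt "1 -0.036 0.526 -0.16 0 0 12" --pt "1 -0.036 0.526 -0.16 0 0 12" --pt "1 -0.036 0.526 -0.16 0 0 12" --pt "1 -0.036 0.526 -0.16 0 0 12" --pt "1 -0.036 0.526 -0.16 0 0 12" --pt "1 -0.036 0.526 -0.16 0 0 12" --pt "1 -0.036 0.526 -0.16 0 0 12" --pt "1 -0.036 0.526 -0.16 0 0 12" --pt "1 -0.036 0.526 -0.16 0 0 12" --pt "1 -0.036 0.526 -0.16 0 0 12" --pt "1 -0.036 0.526 -0.16 0 0 12"

```text
clock: 20.27
position: [0.4972, -0.2155, 0.2002]
ee_rot: [0.998, -0.06, -0.0, -0.0]
ft_force: [-0.1, 0.2, -0.5]
grip_width: 1.003
```

Request:
servo_tool --pt "1 0 0 0.02 0 0 0" --pt "1 0 0 0.02 0 0 0" --pt "1 0 0 0.02 0 0 0"

```text
clock: 20.65
position: [0.4975, -0.2158, 0.181]
ee_rot: [0.998, -0.06, 0.0, -0.0]
ft_force: [-0.1, -0.6, 0.9]
grip_width: 1.0
```

```bash
python3 - <<'E'
from h import *
p,w,T=tops("w5",.09); o=monitor.get_obs(); print(o["position"],o["clock"])
pt,wt,_=cloud("top"); m=(wt[...,2]>.085)&(wt[...,1]>.2)&(wt[...,0]>.35); k,l,s,c=cv2.connectedComponentsWithStats(m.astype(np.uint8))
for i in range(1,k): print("tray",np.nanmean(wt[l==i],0),s[i,4])
go(.4974,-.2165,.041,-6.9)
E
```

```text
w5 [320. 232.] [294 205  54  54] ztop 0.1 [ 497.8 -214.7] [34.1 32.9] 83.2
[ 0.49753586 -0.21602482  0.1811546 ] 20.7
tray [0.48079593 0.36658987 0.09139248] 140
tray [0.48592113 0.30560593 0.09763358] 95
go t [-0.0002  0.0003  0.1402] rz 0.01 psi -6.89 tilt [0.001  0.0001]
```

Request:
servo_tool --pt "1 0 0 0.05 0 0 0" --pt "1 0 0 0.1 0 0 0" --pt "1 0 0 0.125 0 0 0" --pt "1 0 0 0.14 0 0 0" --pt "1 0 0 0.14 0 0 0" --pt "1 0 0 0.14 0 0 0" --pt "0 0 0 0.14 0 0 0" --pt "0 0 0 0.14 0 0 0" --pt "0 0 0 0.14 0 0 0" --pt "0 0 0 0.14 0 0 0" --pt "0 0 0 0.14 0 0 0" --pt "0 0 0 0.14 0 0 0" --pt "0 0 0 0.14 0 0 0" --pt "0 0 0 0.14 0 0 0"

```text
clock: 22.5
position: [0.4976, -0.2166, 0.0412]
ee_rot: [0.998, -0.06, 0.0, -0.0]
ft_force: [-1.1, -0.1, 6.2]
grip_width: 0.494
```

```bash
python3 - <<'E'
from h import *
o=monitor.get_obs(); print(o["position"],o["clock"],o["grip_width"],o["ft_force"])
go(.4916,.2501,.181,5.1)
E
```

```text
[ 0.49757288 -0.21664241  0.04117041] 22.5 0.4937259966036777 [-1.08992625 -0.09143687  6.18532903]
go t [-0.062  -0.4627 -0.1398] rz -12.02 psi -6.92 tilt [0.0009 0.0001]
```

Request:
servo_tool --pt "0 0 0 -0.02 0 0 0" --pt "0 0 0 -0.06 0 0 0" --pt "0 0 0 -0.12 0 0 0" --pt "0 0 0 -0.14 0 0 0" --pt "0 -0.062 -0.463 -0.14 0 0 -12" --pt "0 -0.062 -0.463 -0.14 0 0 -12" --pt "0 -0.062 -0.463 -0.14 0 0 -12" --pt "0 -0.062 -0.463 -0.14 0 0 -12" --pt "0 -0.062 -0.463 -0.14 0 0 -12" --pt "0 -0.062 -0.463 -0.14 0 0 -12" --pt "0 -0.062 -0.463 -0.14 0 0 -12" --pt "0 -0.062 -0.463 -0.14 0 0 -12" --pt "0 -0.062 -0.463 -0.14 0 0 -12" --pt "0 -0.062 -0.463 -0.14 0 0 -12" --pt "0 -0.062 -0.463 -0.14 0 0 -12" --pt "0 -0.062 -0.463 -0.14 0 0 -12" --pt "0 -0.062 -0.463 -0.14 0 0 -12"

```text
clock: 24.62
position: [0.4915, 0.2501, 0.1806]
ee_rot: [0.999, 0.044, 0.0, -0.0]
ft_force: [0.7, 0.9, -3.1]
grip_width: 0.495
```

Request:
servo_tool --pt "0 0 0 0.05 0 0 0" --pt "0 0 0 0.1 0 0 0" --pt "0 0 0 0.125 0 0 0" --pt "0 0 0 0.135 0 0 0" --pt "0 0 0 0.139 0 0 0" --pt "0 0 0 0.139 0 0 0" --pt "0 0 0 0.139 0 0 0"

```text
clock: 25.5
position: [0.492, 0.251, 0.0425]
ee_rot: [0.999, 0.044, 0.001, -0.001]
ft_force: [0.5, -0.5, -2.8]
grip_width: 0.495
```

```bash
python3 - <<'E'
from h import *
o=monitor.get_obs(); print(o["position"],o["ft_force"])
go(.5445,-.2745,.25,-6)
E
```

```text
[0.49197819 0.2509789  0.04249597] [ 0.48987459 -0.52024773 -2.76214925]
go t [ 0.0061  0.5278 -0.2081] rz 11.08 psi 5.08 tilt [0.0013 0.0012]
```

Request:
servo_tool --pt "0 0 0 0.001 0 0 0" --pt "0 0 0 0.002 0 0 0" --pt "0.75 0 0 0.002 0 0 0" --pt "0.85 0 0 0.002 0 0 0" --pt "1 0 0 0.002 0 0 0" --pt "1 0 0 0.002 0 0 0" --pt "1 0 0 -0.04 0 0 0" --pt "1 0 0 -0.09 0 0 0" --pt "1 0 0 -0.14 0 0 0" --pt "1 0.006 0.558 -0.21 0 0 11" --pt "1 0.006 0.558 -0.21 0 0 11" --pt "1 0.006 0.558 -0.21 0 0 11" --pt "1 0.006 0.558 -0.21 0 0 11" --pt "1 0.006 0.558 -0.21 0 0 11" --pt "1 0.006 0.558 -0.21 0 0 11" --pt "1 0.006 0.558 -0.21 0 0 11" --pt "1 0.006 0.558 -0.21 0 0 11" --pt "1 0.006 0.558 -0.21 0 0 11" --pt "1 0.006 0.558 -0.21 0 0 11" --pt "1 0.006 0.558 -0.21 0 0 11"

```text
clock: 28.0
position: [0.5466, -0.3048, 0.2511]
ee_rot: [0.999, -0.052, -0.0, -0.0]
ft_force: [0.7, 0.9, -0.8]
grip_width: 0.999
```

Request:
servo_tool --pt "0.7 0 0 0 0 0 0" --pt "0.7 0 0 0 0 0 0" --pt "0.7 0 0 0 0 0 0"

```text
clock: 28.38
position: [0.5471, -0.3038, 0.2516]
ee_rot: [0.999, -0.051, 0.0, -0.0]
ft_force: [-1.1, -0.1, 0.4]
grip_width: 0.697
```

```bash
cat >> h.py <<'E'
def hinge(tag,z=.016,box=(.5,.59,-.37,-.19)):
    p,w,T=cloud("wrist"); cv2.imwrite(f"pics/{tag}.png",p); KT=(np.array(eyes.camera_info("wrist")["intrinsics"]),T)
    X,Y,Z=w[...,0],w[...,1],w[...,2]
    m=(X>box[0])&(X<box[1])&(Y>box[2])&(Y<box[3])&(Z<.06)&(p.max(2)<125)
    m=cv2.morphologyEx(m.astype(np.uint8),cv2.MORPH_OPEN,np.ones((5,5)))
    c=max(cv2.findContours(m,0,1)[0],key=cv2.contourArea)[:,0]
    r=cv2.minAreaRect((ray("wrist",c,z,KT)[:,:2]*1000).astype(np.float32)); print(tag,c.min(0),c.max(0),np.round(r[0],1),np.round(r[1],1),round(r[2],2),"zmed",np.nanmedian(Z[m>0]).round(4))
E
python3 - <<'E'
from h import *
o=monitor.get_obs(); print(o["position"],o["clock"],o["grip_width"])
hinge("w6")
pt,wt,_=cloud("top"); m=(wt[...,2]>.085)&(wt[...,1]>.2)&(wt[...,0]>.35); k,l,s,c=cv2.connectedComponentsWithStats(m.astype(np.uint8))
for i in range(1,k): print("tray",np.nanmean(wt[l==i],0),s[i,4])
go(.5445,-.2745,.004,-6)
E
```

```text
[ 0.54706806 -0.3037693   0.25160851] 28.375 0.6972608139739692
w6 [295  93] [334 231] [ 544.4 -278.8] [130.7  35.9] 84.12 zmed 0.0167
tray [0.49040678 0.24809965 0.09712102] 185
tray [0.48062713 0.36718347 0.09116872] 138
tray [0.48586637 0.30566538 0.09718473] 96
go t [-0.0055 -0.0293  0.2476] rz 0.12 psi -5.88 tilt [0.0003 0.0003]
```

View pics/w6.png

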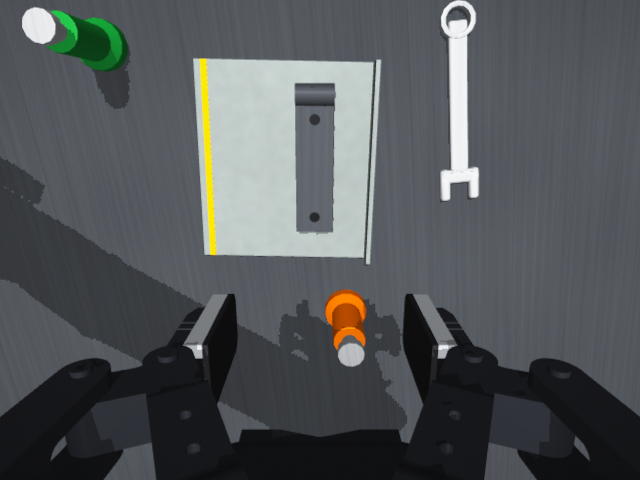

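The wrist view shows the hinge alone in the bay: eye at (315,92), far end at row 232. The lip is at column 372 and the three pieces are upright in the tray. Descending on its middle.

Request:
servo_tool --pt "0.7 -0.0055 -0.029 0.06 0 0 0" --pt "0.7 -0.0055 -0.029 0.12 0 0 0" --pt "0.7 -0.0055 -0.029 0.18 0 0 0" --pt "0.7 -0.0055 -0.029 0.2 0 0 0" --pt "0.7 -0.0055 -0.029 0.2 0 0 0" --pt "0.7 -0.0055 -0.029 0.2 0 0 0"

```text
clock: 29.22
position: [0.5456, -0.2763, 0.054]
ee_rot: [0.999, -0.052, 0.002, 0.001]
ft_force: [-0.2, -0.9, 0.2]
grip_width: 0.698
```

```bash
python3 - <<'E'
from h import *
o=monitor.get_obs(); print(o["position"],o["clock"],o["joint_pos"].round(2))
go(.5447,-.2744,.0035,-5.9)
E
```

```text
[ 0.54564665 -0.2763173   0.05399044] 29.225 [-0.25  0.55  0.85  1.7  -0.46  1.09  0.64]
go t [-0.0013 -0.0019  0.0505] rz -0.04 psi -5.94 tilt [ 0.0032 -0.0012]
```

Request:
servo_tool --pt "0.7 0 0 0.02 0 0 0" --pt "0.7 0 0 0.035 0 0 0" --pt "0.7 0 0 0.044 0 0 0" --pt "0.7 0 0 0.047 0 0 0" --pt "0.7 0 0 0.047 0 0 0" --pt "0.7 0 0 0.047 0 0 0"

```text
clock: 29.98
position: [0.5445, -0.2755, 0.0049]
ee_rot: [0.999, -0.052, 0.0, 0.0]
ft_force: [-0.5, -0.0, 0.1]
grip_width: 0.701
```

Request:
servo_tool --pt "0 0 0 0 0 0 0" --pt "0 0 0 0 0 0 0" --pt "0 0 0 0 0 0 0" --pt "0 0 0 0 0 0 0" --pt "0 0 0 0 0 0 0" --pt "0 0 0 0 0 0 0" --pt "0 0 0 0 0 0 0" --grip_force 80

```text
clock: 30.85
position: [0.5442, -0.2753, 0.0045]
ee_rot: [0.999, -0.052, -0.0, -0.0]
ft_force: [-0.1, -0.4, -0.5]
grip_width: -0.001
```

Request:
servo_tool --pt "0 0 0 -0.005 0 0 0" --pt "0 0 0 -0.015 0 0 0" --pt "0 0 0 -0.03 0 0 0" --pt "0 0 0 -0.06 0 0 0" --pt "0 0 0 -0.06 0 0 0" --pt "0 0 0 -0.06 0 0 0"

```text
clock: 31.6
position: [0.5443, -0.2751, 0.0647]
ee_rot: [0.999, -0.052, 0.0, -0.0]
ft_force: [0.5, 0.3, -0.1]
grip_width: 0.002
```

```bash
python3 - <<'E'
from h import *
o=monitor.get_obs(); print(o["position"],o["clock"],o["grip_width"],o["ft_force"],o["torque"])
p,w,T=cloud("wrist"); cv2.imwrite("pics/w7.png",p)
# jig from top: end/side pins
pt,wt,_=cloud("top"); hsv=cv2.cvtColor(pt,cv2.COLOR_BGR2HSV); m=np.zeros((480,640),np.uint8); m[170:240,240:340]=((hsv[...,1]>90)&(hsv[...,0]<40))[170:240,240:340]
k,l,s,c=cv2.connectedComponentsWithStats(m)
P=ray("top",c[1:],.016)[:,:2]; C=np.array([.618,.0084]); a=np.radians(11.64)
for q,n in zip(P,s[1:,4]):
    d=q-C; print("pin",n,q.round(4),"jig",(d@[np.cos(a),np.sin(a)]).round(4),(d@[-np.sin(a),np.cos(a)]).round(4))
go(.618,.0084,.12,11.64)
E
```

```text
[ 0.54429761 -0.27507985  0.06470177] 31.6 0.0017680271439209228 [ 0.48646023  0.28369062 -0.14407125] [-0.0072607   0.00482536  0.03554063]
pin 9 [ 0.6601 -0.0352] jig 0.0324 -0.0512
pin 8 [0.6396 0.0629] jig 0.0322 0.049
pin 11 [0.6101 0.0925] jig 0.0092 0.084
pin 11 [ 0.5954 -0.0481] jig -0.0335 -0.0508
pin 11 [0.5912 0.0886] jig -0.0101 0.0839
pin 10 [0.5751 0.0498] jig -0.0337 0.0492
go t [ 0.0444 -0.2895 -0.0559] rz -17.56 psi -5.92 tilt [-0.0007  0.0005]
```

View pics/w7.png

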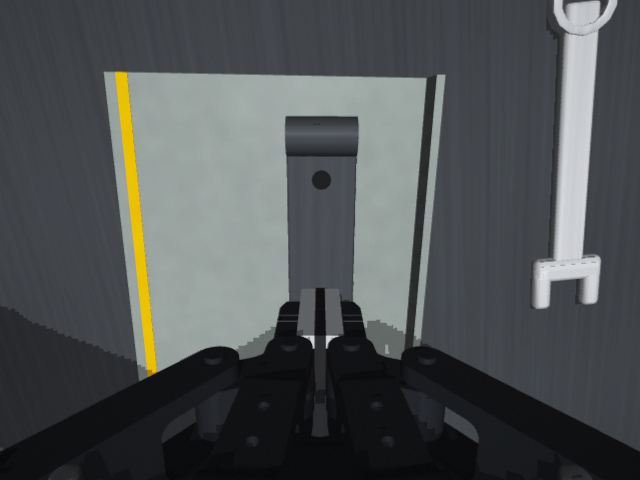

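The fingers shut to zero above the hinge, so the grasp missed. I'll check where the fingertips really are and whether the hinge moved.

```bash
python3 - <<'E'
from h import *
p,d=eyes.camera("wrist"); i=eyes.camera_info("wrist"); K=np.array(i["intrinsics"]); tc=np.array(i["tool_from_camera"])
v,u=np.mgrid[:480,:640]; c=np.stack([(u-K[0,2])*d/K[0,0],(v-K[1,2])*d/K[1,1],d],-1); t=c@tc[:3,:3].T+tc[:3,3]
for r in range(280,345,6): print(r,[tuple((t[r,x]*1000).round(1)) for x in (310,332)])
w=cloud("wrist")[1]; print("bar z",w[200:280:20,320].round(4).tolist()); 
o=monitor.get_obs(); print(o["joint_pos"].round(3),o["position"])
hinge("w8")
ps,ws,_=cloud("side"); cv2.imwrite("pics/s1.png",cv2.resize(ps[230:420,300:500],(0,0),fx=3,fy=3))
E
```

```text
280 [(np.float64(-5.7), np.float64(17.4), np.float64(47.7)), (np.float64(6.5), np.float64(17.0), np.float64(46.8))]
286 [(np.float64(-5.7), np.float64(21.2), np.float64(48.2)), (np.float64(6.5), np.float64(20.4), np.float64(46.5))]
292 [(np.float64(-3.6), np.float64(-12.1), np.float64(-36.2)), (np.float64(4.0), np.float64(-12.3), np.float64(-36.7))]
298 [(np.float64(-3.5), np.float64(-12.4), np.float64(-41.8)), (np.float64(3.9), np.float64(-12.2), np.float64(-41.4))]
304 [(np.float64(-3.4), np.float64(-12.0), np.float64(-45.6)), (np.float64(3.7), np.float64(-12.8), np.float64(-47.2))]
310 [(np.float64(-3.3), np.float64(-13.0), np.float64(-52.0)), (np.float64(3.6), np.float64(-12.0), np.float64(-50.0))]
316 [(np.float64(-3.2), np.float64(-12.8), np.float64(-55.6)), (np.float64(3.5), np.float64(-12.4), np.float64(-54.9))]
322 [(np.float64(-3.1), np.float64(-12.7), np.float64(-59.3)), (np.float64(3.4), np.float64(-12.1), np.float64(-58.3))]
328 [(np.float64(-3.0), np.float64(-12.4), np.float64(-62.5)), (np.float64(3.3), np.float64(-12.1), np.float64(-61.8))]
334 [(np.float64(-2.9), np.float64(-12.7), np.float64(-66.5)), (np.float64(3.2), np.float64(-12.7), np.float64(-66.5))]
340 [(np.float64(-2.9), np.float64(-11.0), np.float64(-66.7)), (np.float64(3.1), np.float64(-13.2), np.float64(-70.6))]
bar z [[0.5465, -0.2471, 0.017], [0.5455, -0.2577, 0.0176], [0.5443, -0.2689, 0.017], [0.5431, -0.2807, 0.0158]]
[-0.259  0.54   0.859  1.697 -0.448  1.115  0.629] [ 0.54379888 -0.27512053  0.06389755]
w8 [286 116] [359 301] [ 546.9 -255.2] [100.6  37.2] 84.13 zmed 0.0166
```

View pics/s1.png

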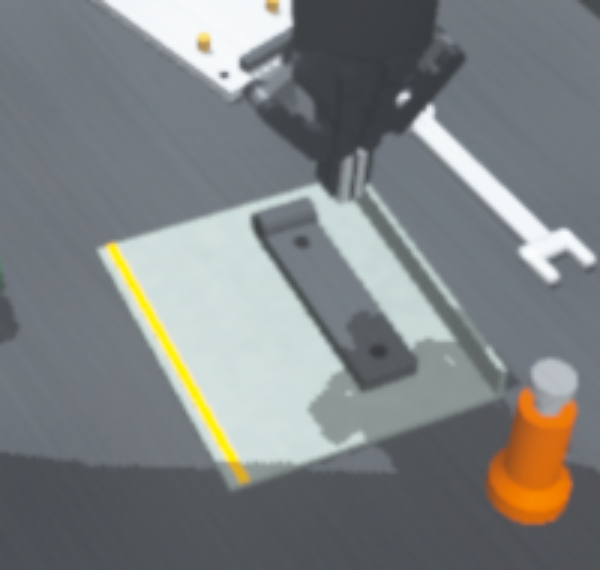

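The wrist depth puts the pad tips at tool z ≈ −34 mm, not 0. That would also explain the jack's narrow 27 mm grip (its head). I'll check it independently with the side camera.

```bash
python3 - <<'E'
from h import *
o=monitor.get_obs(); print(o["position"])
for n in("side",):
    p,w,T=cloud(n); m=(abs(w[...,0]-.544)<.07)&(abs(w[...,1]+.275)<.05)&(w[...,2]>.035)&(w[...,2]<.3)
    z=np.sort(w[m][:,2]); print(n,m.sum(),z[:10].round(4),np.percentile(z,[5,20,50]).round(3)); q=w[m&(w[...,2]<z[0]+.012)]; print(q.mean(0).round(4),q.min(0).round(3),q.max(0).round(3))
E
```

```text
[ 0.54395584 -0.27524013  0.06404487]
side 3993 [0.0929 0.0946 0.0948 0.0956 0.0959 0.096  0.0971 0.0973 0.098  0.0981] [0.124 0.165 0.211]
[ 0.539  -0.2826  0.101 ] [ 0.53  -0.288  0.093] [ 0.555 -0.267  0.105]
```

Both cameras agree: the real tips are about 32 mm higher along the tool than the reported TCP. I'll reach 32 mm deeper for the hinge, in stages with force checks.

Request:
servo_tool --pt "0.7 0 0 0 0 0 0" --pt "0.7 0 0 0 0 0 0" --pt "0.7 0 0 0 0 0 0" --pt "0.7 0 0 0.03 0 0 0" --pt "0.7 0 0 0.055 0 0 0" --pt "0.7 0 0 0.075 0 0 0" --pt "0.7 0 0 0.083 0 0 0" --pt "0.7 0 0 0.083 0 0 0" --pt "0.7 0 0 0.083 0 0 0"

```text
clock: 33.08
position: [0.5448, -0.2756, -0.0177]
ee_rot: [0.999, -0.052, 0.001, 0.0]
ft_force: [0.5, -0.5, -0.0]
grip_width: 0.698
```

```bash
python3 - <<'E'
from h import *
o=monitor.get_obs(); print(o["position"],o["ft_force"],o["grip_width"])
p,d=eyes.camera("wrist"); i=eyes.camera_info("wrist"); K=np.array(i["intrinsics"]); tc=np.array(i["tool_from_camera"])
v,u=np.mgrid[:480,:640]; c=np.stack([(u-K[0,2])*d/K[0,0],(v-K[1,2])*d/K[1,1],d],-1); t=c@tc[:3,:3].T+tc[:3,3]
m=(abs(t[...,1])<16)&(t[...,1]<.016)&(abs(t[...,0])<.06)&(t[...,2]<.015)&(t[...,2]>-.07)&(d>0)
q=t[m]; print(len(q)); 
for sgn in(-1,1):
    s=q[(q[:,0]*sgn>.0)]; 
    if len(s): print(sgn,"tip z max",np.sort(s[:,2])[-5:].round(4),"x range",s[:,0].min().round(4),s[:,0].max().round(4))
cv2.imwrite("pics/w9.png",p)
E
```

```text
[ 0.54475951 -0.27564941 -0.01768161] [ 0.50729255 -0.50559209 -0.00740194] 0.6984385021885765
124684
-1 tip z max [-0.0161 -0.0161 -0.016  -0.0157 -0.0155] x range -0.06 -0.0001
1 tip z max [-0.0161 -0.016  -0.0159 -0.0157 -0.0156] x range 0.0 0.06
```

View pics/w9.png

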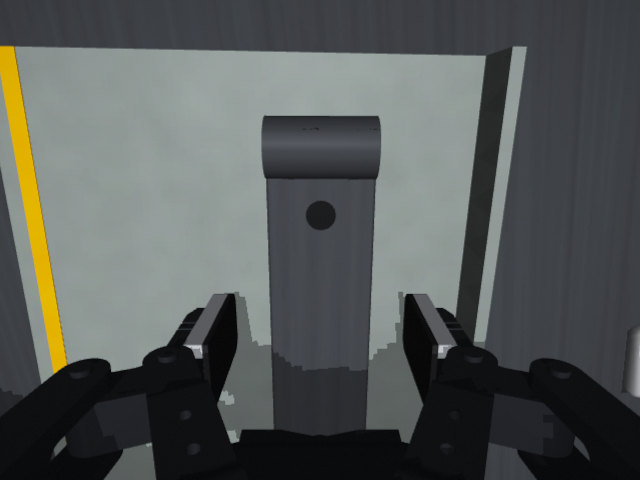

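The bar is centred between the pads (edges at columns 270 and 372, pads at 235 and 405).

Request:
servo_tool --pt "0.7 0 0 0.005 0 0 0" --pt "0.7 0 0 0.01 0 0 0" --pt "0.7 0 0 0.01 0 0 0" --pt "0.7 0 0 0.01 0 0 0" --pt "0 0 0 0.01 0 0 0" --pt "0 0 0 0.01 0 0 0" --pt "0 0 0 0.01 0 0 0" --pt "0 0 0 0.01 0 0 0" --pt "0 0 0 0.01 0 0 0" --pt "0 0 0 0.01 0 0 0" --grip_force 60

```text
clock: 34.38
position: [0.5463, -0.2769, -0.0255]
ee_rot: [0.999, -0.052, 0.002, 0.001]
ft_force: [-3.1, 1.3, 23.3]
grip_width: 0.406
```

Request:
servo_tool --pt "0 0 0 -0.005 0 0 0" --pt "0 0 0 -0.01 0 0 0" --pt "0 0 0 -0.03 0 0 0" --pt "0 0 0 -0.05 0 0 0" --pt "0 0 0 -0.09 0 0 0" --pt "0 0 0 -0.1 0 0 0" --pt "0 0 0 -0.1 0 0 0"

```text
clock: 35.25
position: [0.5446, -0.2752, 0.072]
ee_rot: [0.999, -0.052, 0.001, -0.0]
ft_force: [0.3, -0.5, -5.4]
grip_width: 0.399
```

```bash
python3 - <<'E'
from h import *
o=monitor.get_obs(); print(o["position"],o["ft_force"],o["torque"],o["grip_width"],o["joint_pos"].round(2))
p,w,T=cloud("wrist"); cv2.imwrite("pics/w10.png",p)
M=np.linalg.inv(T)
t=np.array(eyes.camera_info("wrist")["tool_from_camera"]); 
print("bar in world col320:",[w[r,320].round(4).tolist() for r in (140,160,200,240,280,320,360)], "x-span row240",[w[240,c].round(3).tolist() for c in (250,280,360,390)])
go(.618,.0084,.10,11.64)
E
```

```text
[ 0.54458297 -0.27522186  0.07196915] [ 0.25246136 -0.5387221  -5.44629055] [-0.00059968  0.02953667 -0.01278487] 0.3986887929783135 [-0.26  0.53  0.87  1.69 -0.44  1.13  0.63]
bar in world col320: [[0.5509, -0.2112, 0.1218], [0.5503, -0.2169, 0.1207], [0.549, -0.2298, 0.1141], [0.5477, -0.243, 0.1131], [0.5463, -0.2564, 0.1141], [0.5448, -0.2709, 0.1139], [0.5432, -0.2864, 0.1135]] x-span row240 [[0.504, -0.271, 0.005], [0.535, -0.241, 0.115], [0.56, -0.244, 0.113], [0.586, -0.279, 0.005]]
go t [ 0.0444 -0.2893 -0.0289] rz -17.55 psi -5.91 tilt [-0.0003  0.0007]
```

View pics/w10.png

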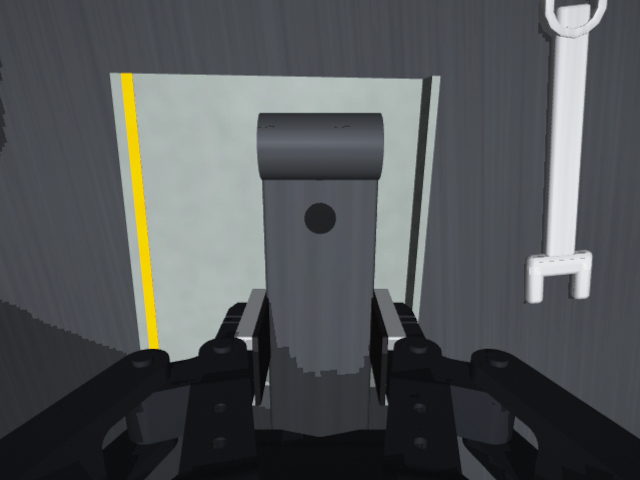

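The hinge is held level (bar edges at columns 268 and 375). Moving it over the jig.

Request:
servo_tool --pt "0 0.044 -0.2875 -0.02 0 0 -17.5" --pt "0 0.044 -0.2875 -0.02 0 0 -17.5" --pt "0 0.044 -0.2875 -0.02 0 0 -17.5" --pt "0 0.044 -0.2875 -0.02 0 0 -17.5" --pt "0 0.044 -0.2875 -0.02 0 0 -17.5" --pt "0 0.044 -0.2875 -0.02 0 0 -17.5" --pt "0 0.044 -0.2875 -0.02 0 0 -17.5" --pt "0 0.044 -0.2875 -0.02 0 0 -17.5" --pt "0 0.044 -0.2875 -0.02 0 0 -17.5" --pt "0 0.044 -0.2875 -0.02 0 0 -17.5"

```text
clock: 36.55
position: [0.6176, 0.0055, 0.0915]
ee_rot: [0.995, 0.1, -0.0, -0.0]
ft_force: [0.0, -0.0, -4.3]
grip_width: 0.402
```

```bash
python3 - <<'E'
from h import *
o=monitor.get_obs(); print(o["position"],o["ft_force"],o["grip_width"])
p,w,T=cloud("wrist"); cv2.imwrite("pics/w11.png",p); KT=(np.array(eyes.camera_info("wrist")["intrinsics"]),T)
hsv=cv2.cvtColor(p,cv2.COLOR_BGR2HSV); m=((hsv[...,1]>90)&(hsv[...,0]<40)&(w[...,0]>.55)&(abs(w[...,1])<.12)).astype(np.uint8)
k,l,s,c=cv2.connectedComponentsWithStats(m); C=np.array([.618,.0084]); a=np.radians(11.64)
for i in range(1,k):
    if s[i,4]>30: q=w[l==i]; d=np.nanmedian(q,0)[:2]-C; print("pin",c[i].round(0),s[i,4],"jig",(d@[np.cos(a),np.sin(a)]).round(4),(d@[-np.sin(a),np.cos(a)]).round(4),np.nanmax(q[:,2]).round(4))
go(.6177,.0063,-.010,11.6)
E
```

```text
[0.61758903 0.00551663 0.09147428] [ 0.01778303 -0.04142088 -4.25584333] 0.40154459094366574
pin [304.  83.] 280 jig -0.0093 0.0847 0.0225
pin [340.  83.] 279 jig 0.0105 0.0849 0.0225
pin [386. 148.] 77 jig 0.0365 0.0502 0.142
go t [ 1.000e-04 -6.000e-04  1.015e-01] rz -0.06 psi 11.54 tilt [0.0001 0.0002]
```

View pics/w11.png

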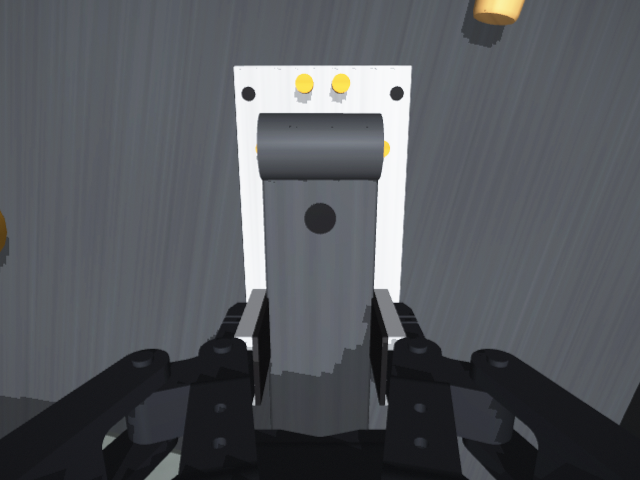

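Aligned: the two end pins (304,83) and (340,83) sit ahead of the eye and the plate is symmetric about the bar. Lowering.

Request:
servo_tool --pt "0 0 -0.0005 0.04 0 0 0" --pt "0 0 -0.0005 0.075 0 0 0" --pt "0 0 -0.0005 0.095 0 0 0" --pt "0 0 -0.0005 0.103 0 0 0" --pt "0 0 -0.0005 0.107 0 0 0" --pt "0 0 -0.0005 0.109 0 0 0" --pt "0 0 -0.0005 0.109 0 0 0" --pt "0 0 -0.0005 0.109 0 0 0"

```text
clock: 37.6
position: [0.6179, 0.0067, -0.017]
ee_rot: [0.995, 0.101, 0.0, -0.0]
ft_force: [0.2, 0.6, -4.8]
grip_width: 0.4
```

```bash
python3 - <<'E'
from h import *
o=monitor.get_obs(); print(o["position"],o["ft_force"],o["torque"])
p,w,T=cloud("wrist"); print("bar z",[w[r,320].round(4).tolist() for r in (240,280,320)],"eye",np.nanmax(w[115:175,320,2]))
E
```

```text
[ 0.61790562  0.00667244 -0.01700942] [ 0.19630157  0.56042253 -4.75957139] [-0.01492284  0.02880432  0.04812758]
bar z [[0.6116, 0.0387, 0.0249], [0.6144, 0.0253, 0.025], [0.6172, 0.0114, 0.0256]] eye 0.034055954965677857
```

Request:
servo_tool --pt "0 0 0 0.001 0 0 0" --pt "0 0 0 0.002 0 0 0" --pt "0 0 0 0.003 0 0 0" --pt "0 0 0 0.003 0 0 0"

```text
clock: 38.15
position: [0.6177, 0.0067, -0.0193]
ee_rot: [0.995, 0.101, 0.0, -0.0]
ft_force: [-5.4, 1.6, 10.2]
grip_width: 0.398
```

Request:
servo_tool --pt "0.5 0 0 0 0 0 0" --pt "0.6 0 0 0 0 0 0" --pt "0.65 0 0 0 0 0 0" --pt "0.65 0 0 0 0 0 0" --pt "0.65 0 0 -0.03 0 0 0" --pt "0.65 0 0 -0.08 0 0 0" --pt "0.65 0 0 -0.14 0 0 0" --pt "0.65 0 0 -0.2 0 0 0" --pt "0.65 0 0 -0.2 0 0 0" --pt "0.65 0 0 -0.2 0 0 0"

```text
clock: 39.4
position: [0.6173, 0.0068, 0.1789]
ee_rot: [0.995, 0.101, -0.0, -0.0]
ft_force: [0.3, 0.0, -0.5]
grip_width: 0.647
```

```bash
python3 - <<'E'
from h import *
o=monitor.get_obs(); print(o["position"],o["ft_force"])
p,w,T=cloud("wrist"); cv2.imwrite("pics/w12.png",p)
ok=(w[...,0]>.55)&(abs(w[...,1])<.12); print([w[r,320].round(4).tolist() for r in (150,190,230)])
go(.4913,.2510,.181,5.1)
E
```

```text
[0.61730121 0.00681382 0.17889132] [ 0.27170674  0.01968345 -0.52935338]
[[0.6085, 0.0511, 0.0222], [0.6147, 0.0209, 0.022], [0.6213, -0.0111, 0.0213]]
go t [-0.074  -0.2644 -0.0026] rz 6.48 psi 11.58 tilt [-0.0018  0.    ]
```

View pics/w12.png

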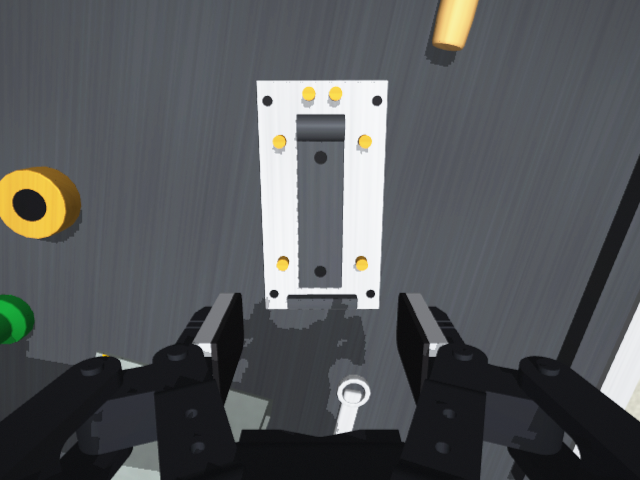

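The hinge lies flat in the jig (bar top at z = 22 mm). It is centred between the side pins (columns 297–345 against pins 279/364), with the eye next to the end pins. Now the tin goes back.

Request:
servo_tool --pt "1 -0.074 -0.2645 0 0 0 6.5" --pt "1 -0.074 -0.2645 0 0 0 6.5" --pt "1 -0.074 -0.2645 0 0 0 6.5" --pt "1 -0.074 -0.2645 0 0 0 6.5" --pt "1 -0.074 -0.2645 0 0 0 6.5" --pt "1 -0.074 -0.2645 0 0 0 6.5" --pt "1 -0.074 -0.2645 0 0 0 6.5" --pt "1 -0.074 -0.2645 0 0 0 6.5" --pt "1 -0.074 -0.2645 0 0 0 6.5" --pt "1 -0.074 -0.2645 0 0 0 6.5" --grip_force 40

```text
clock: 40.7
position: [0.4922, 0.2504, 0.1795]
ee_rot: [0.999, 0.044, 0.0, 0.0]
ft_force: [-0.4, 0.0, -0.5]
grip_width: 0.997
```

```bash
python3 - <<'E'
from h import *
tops("w13",.09); o=monitor.get_obs(); print(o["position"],o["joint_pos"].round(2))
go(.492,.251,.041,5.1)
E
```

```text
w13 [321.  42.] [285   0  73  65] ztop 0.095 [482.8 364.8] [39.8 32.4] 5.1
w13 [321. 137.] [301 117  41  42] ztop 0.1 [487.8 308.8] [22.7 22.7] 50.3
w13 [320. 230.] [294 203  54  55] ztop 0.0999 [492.5 252.9] [32.7 34.5] 5.1
[0.49216623 0.2505686  0.17949782] [-1.22  0.22  0.77  1.72 -0.16  1.26 -0.33]
go t [-1.000e-04 -4.000e-04  1.385e-01] rz -0.06 psi 5.04 tilt [-0.      0.0001]
```

Request:
servo_tool --pt "1 0 -0.0003 0.05 0 0 0" --pt "1 0 -0.0003 0.1 0 0 0" --pt "1 0 -0.0003 0.125 0 0 0" --pt "1 0 -0.0003 0.1385 0 0 0" --pt "1 0 -0.0003 0.1385 0 0 0" --pt "1 0 -0.0003 0.1385 0 0 0" --pt "0 0 -0.0003 0.1385 0 0 0" --pt "0 0 -0.0003 0.1385 0 0 0" --pt "0 0 -0.0003 0.1385 0 0 0" --pt "0 0 -0.0003 0.1385 0 0 0" --pt "0 0 -0.0003 0.1385 0 0 0" --pt "0 0 -0.0003 0.1385 0 0 0" --pt "0 0 -0.0003 0.1385 0 0 0" --pt "0 0 -0.0003 0.1385 0 0 0"

```text
clock: 42.5
position: [0.4924, 0.2515, 0.0417]
ee_rot: [0.999, 0.044, 0.0, -0.0]
ft_force: [-0.3, -0.4, 5.3]
grip_width: 0.491
```

```bash
python3 - <<'E'
from h import *
o=monitor.get_obs(); print(o["position"],o["clock"],o["grip_width"],o["ft_force"])
go(.4976,-.2166,.181,-6.9)
E
```

```text
[0.49236381 0.25149232 0.04173828] 42.5 0.49122856298771184 [-0.34315093 -0.3700718   5.25205444]
go t [-0.0361  0.4666 -0.1397] rz 11.98 psi 5.08 tilt [0.0006 0.0009]
```

Request:
servo_tool --pt "0 0 0 -0.02 0 0 0" --pt "0 0 0 -0.06 0 0 0" --pt "0 0 0 -0.12 0 0 0" --pt "0 0 0 -0.14 0 0 0" --pt "0 -0.036 0.4665 -0.14 0 0 12" --pt "0 -0.036 0.4665 -0.14 0 0 12" --pt "0 -0.036 0.4665 -0.14 0 0 12" --pt "0 -0.036 0.4665 -0.14 0 0 12" --pt "0 -0.036 0.4665 -0.14 0 0 12" --pt "0 -0.036 0.4665 -0.14 0 0 12" --pt "0 -0.036 0.4665 -0.14 0 0 12" --pt "0 -0.036 0.4665 -0.14 0 0 12" --pt "0 -0.036 0.4665 -0.14 0 0 12" --pt "0 -0.036 0.4665 -0.14 0 0 12" --pt "0 -0.036 0.4665 -0.14 0 0 12" --pt "0 -0.036 0.4665 -0.14 0 0 12" --pt "0 -0.036 0.4665 -0.14 0 0 12" --pt "0 -0.036 0.4665 -0.14 0 0 12"

```text
clock: 44.75
position: [0.4974, -0.2165, 0.181]
ee_rot: [0.998, -0.06, 0.0, -0.0]
ft_force: [-0.9, 0.2, -1.7]
grip_width: 0.491
```

```bash
python3 - <<'E'
from h import *
o=monitor.get_obs(); print(o["position"],o["ft_force"],o["joint_pos"].round(2))
go(.4976,-.2166,.042,-6.9)
E
```

```text
[ 0.49742559 -0.21646921  0.18099144] [-0.88195446  0.2395398  -1.68165099] [-0.62  0.27  1.12  1.75 -0.26  1.27  0.44]
go t [2.00e-04 1.00e-04 1.39e-01] rz -0.01 psi -6.91 tilt [0.     0.0002]
```

Request:
servo_tool --pt "0 0 0 0.05 0 0 0" --pt "0 0 0 0.1 0 0 0" --pt "0 0 0 0.125 0 0 0" --pt "0 0 0 0.135 0 0 0" --pt "0 0 0 0.139 0 0 0" --pt "0 0 0 0.139 0 0 0" --pt "0 0 0 0.139 0 0 0" --pt "0 0 0 0.14 0 0 0" --pt "0 0 0 0.14 0 0 0"

```text
clock: 45.88
position: [0.4981, -0.2169, 0.0418]
ee_rot: [0.998, -0.06, 0.001, -0.0]
ft_force: [-0.6, -0.5, 4.8]
grip_width: 0.497
```

```bash
python3 - <<'E'
from h import *
o=monitor.get_obs(); print(o["position"],o["ft_force"])
go(.4870,.3111,.181,5.1)
E
```

```text
[ 0.49808508 -0.2168869   0.04178005] [-0.55560894 -0.51724942  4.80028946]
go t [-0.0744 -0.5228 -0.1393] rz -12.02 psi -6.92 tilt [ 0.0015 -0.    ]
```

Request:
servo_tool --pt "0.75 0 0 0 0 0 0" --pt "0.85 0 0 0 0 0 0" --pt "1 0 0 0 0 0 0" --pt "1 0 0 0 0 0 0" --pt "1 0 0 -0.04 0 0 0" --pt "1 0 0 -0.09 0 0 0" --pt "1 0 0 -0.14 0 0 0" --pt "1 -0.0745 -0.523 -0.14 0 0 -12" --pt "1 -0.0745 -0.523 -0.14 0 0 -12" --pt "1 -0.0745 -0.523 -0.14 0 0 -12" --pt "1 -0.0745 -0.523 -0.14 0 0 -12" --pt "1 -0.0745 -0.523 -0.14 0 0 -12" --pt "1 -0.0745 -0.523 -0.14 0 0 -12" --pt "1 -0.0745 -0.523 -0.14 0 0 -12" --pt "1 -0.0745 -0.523 -0.14 0 0 -12" --pt "1 -0.0745 -0.523 -0.14 0 0 -12" --pt "1 -0.0745 -0.523 -0.14 0 0 -12" --pt "1 -0.0745 -0.523 -0.14 0 0 -12" --pt "1 -0.0745 -0.523 -0.14 0 0 -12" --pt "1 -0.0745 -0.523 -0.14 0 0 -12"

```text
clock: 48.38
position: [0.4868, 0.3107, 0.1813]
ee_rot: [0.999, 0.044, 0.0, -0.0]
ft_force: [0.7, 0.1, -0.4]
grip_width: 0.999
```

```bash
python3 - <<'E'
from h import *
tops("w14",.09); o=monitor.get_obs(); print(o["position"],o["joint_pos"].round(2))
go(.4870,.3111,.040,5.1)
E
```

```text
w14 [321. 136.] [288 102  68  69] ztop 0.095 [482.5 369. ] [39.8 39.4] 5.1
w14 [321. 235.] [303 215  38  40] ztop 0.0999 [487.7 309.9] [23.1 24.9] 18.0
[0.48665712 0.31088319 0.18120174] [-1.32  0.3   0.82  1.66 -0.23  1.28 -0.37]
go t [ 4.000e-04 -1.000e-04  1.412e-01] rz -0.08 psi 5.02 tilt [-0.      0.0006]
```

Request:
servo_tool --pt "1 0 0 0.05 0 0 0" --pt "1 0 0 0.1 0 0 0" --pt "1 0 0 0.125 0 0 0" --pt "1 0 0 0.1405 0 0 0" --pt "1 0 0 0.1405 0 0 0" --pt "1 0 0 0.1405 0 0 0" --pt "0 0 0 0.1405 0 0 0" --pt "0 0 0 0.1405 0 0 0" --pt "0 0 0 0.1405 0 0 0" --pt "0 0 0 0.1405 0 0 0" --pt "0 0 0 0.1405 0 0 0" --pt "0 0 0 0.1405 0 0 0" --pt "0 0 0 0.1405 0 0 0" --pt "0 0 0 0.1405 0 0 0"

```text
clock: 50.18
position: [0.487, 0.3117, 0.041]
ee_rot: [0.999, 0.044, 0.0, -0.0]
ft_force: [0.3, 0.7, 6.3]
grip_width: 0.316
```

```bash
python3 - <<'E'
from h import *
o=monitor.get_obs(); print(o["position"],o["clock"],o["grip_width"],o["ft_force"])
go(.4883,-.2750,.181,-6.9)
E
```

```text
[0.48696169 0.31172314 0.04096867] 50.175 0.31621248444633343 [0.26025719 0.68451406 6.26066111]
go t [-0.0504  0.5845 -0.1404] rz 11.97 psi 5.07 tilt [0.0008 0.0007]
```

Request:
servo_tool --pt "0 0 0 -0.02 0 0 0" --pt "0 0 0 -0.06 0 0 0" --pt "0 0 0 -0.12 0 0 0" --pt "0 0 0 -0.15 0 0 0" --pt "0 -0.0505 0.5845 -0.15 0 0 12" --pt "0 -0.0505 0.5845 -0.15 0 0 12" --pt "0 -0.0505 0.5845 -0.15 0 0 12" --pt "0 -0.0505 0.5845 -0.15 0 0 12" --pt "0 -0.0505 0.5845 -0.15 0 0 12" --pt "0 -0.0505 0.5845 -0.15 0 0 12" --pt "0 -0.0505 0.5845 -0.15 0 0 12" --pt "0 -0.0505 0.5845 -0.15 0 0 12" --pt "0 -0.0505 0.5845 -0.15 0 0 12" --pt "0 -0.0505 0.5845 -0.15 0 0 12" --pt "0 -0.0505 0.5845 -0.15 0 0 12" --pt "0 -0.0505 0.5845 -0.15 0 0 12" --pt "0 -0.0505 0.5845 -0.15 0 0 12" --pt "0 -0.0505 0.5845 -0.15 0 0 12" --pt "0 -0.0505 0.5845 -0.15 0 0 12" --pt "0 -0.0505 0.5845 -0.15 0 0 12"

```text
clock: 52.68
position: [0.488, -0.2749, 0.1905]
ee_rot: [0.998, -0.06, 0.0, -0.0]
ft_force: [-0.4, 0.2, -4.4]
grip_width: 0.312
```

```bash
python3 - <<'E'
from h import *
o=monitor.get_obs(); print(o["position"],o["ft_force"],o["joint_pos"].round(2))
go(.4883,-.2750,.0415,-6.9)
E
```

```text
[ 0.48797425 -0.27491935  0.1904989 ] [-0.37106924  0.22964466 -4.40974406] [-0.51  0.36  1.17  1.7  -0.34  1.32  0.61]
go t [3.00e-04 1.00e-04 1.49e-01] rz -0.0 psi -6.9 tilt [0.0001 0.0003]
```

Request:
servo_tool --pt "0 0 0 0.05 0 0 0" --pt "0 0 0 0.1 0 0 0" --pt "0 0 0 0.13 0 0 0" --pt "0 0 0 0.143 0 0 0" --pt "0 0 0 0.148 0 0 0" --pt "0 0 0 0.149 0 0 0" --pt "0 0 0 0.15 0 0 0" --pt "0 0 0 0.151 0 0 0" --pt "0 0 0 0.151 0 0 0"

```text
clock: 53.8
position: [0.4894, -0.2754, 0.0414]
ee_rot: [0.998, -0.06, 0.002, -0.0]
ft_force: [-1.5, 2.9, 11.0]
grip_width: 0.318
```

```bash
python3 - <<'E'
from h import *
o=monitor.get_obs(); print(o["position"],o["ft_force"])
go(.4814,.3700,.181,5.1)
E
```

```text
[ 0.48943793 -0.27540009  0.04140594] [-1.48610136  2.92326251 11.02839822]
go t [-0.0851 -0.6398 -0.1395] rz -12.0 psi -6.9 tilt [0.0031 0.0001]
```

Request:
servo_tool --pt "0 0 0 -0.001 0 0 0" --pt "0 0 0 -0.0015 0 0 0" --pt "0.6 0 0 -0.0015 0 0 0" --pt "0.8 0 0 -0.0015 0 0 0" --pt "1 0 0 -0.0015 0 0 0" --pt "1 0 0 -0.0015 0 0 0" --pt "1 0 0 -0.04 0 0 0" --pt "1 0 0 -0.09 0 0 0" --pt "1 0 0 -0.14 0 0 0" --pt "1 -0.085 -0.64 -0.14 0 0 -12" --pt "1 -0.085 -0.64 -0.14 0 0 -12" --pt "1 -0.085 -0.64 -0.14 0 0 -12" --pt "1 -0.085 -0.64 -0.14 0 0 -12" --pt "1 -0.085 -0.64 -0.14 0 0 -12" --pt "1 -0.085 -0.64 -0.14 0 0 -12" --pt "1 -0.085 -0.64 -0.14 0 0 -12" --pt "1 -0.085 -0.64 -0.14 0 0 -12" --pt "1 -0.085 -0.64 -0.14 0 0 -12" --pt "1 -0.085 -0.64 -0.14 0 0 -12" --pt "1 -0.085 -0.64 -0.14 0 0 -12"

```text
clock: 56.3
position: [0.4791, 0.3747, 0.1785]
ee_rot: [0.999, 0.047, -0.0, 0.0]
ft_force: [0.2, -1.0, 0.3]
grip_width: 0.999
```

Request:
servo_tool --pt "1 0 0 0 0 0 0" --pt "1 0 0 0 0 0 0" --pt "1 0 0 0 0 0 0"

```text
clock: 56.68
position: [0.4812, 0.369, 0.1799]
ee_rot: [0.999, 0.043, 0.0, -0.0]
ft_force: [-0.7, 0.6, -0.7]
grip_width: 1.002
```

```bash
python3 - <<'E'
from h import *
tops("w15",.088); o=monitor.get_obs(); print(o["position"],o["joint_pos"].round(2))
pt,wt,_=cloud("top"); m=(wt[...,2]>.085)&(wt[...,1]<-.18)&(wt[...,0]>.42); k,l,s,c=cv2.connectedComponentsWithStats(m.astype(np.uint8))
for i in range(1,k): print("bay",np.nanmean(wt[l==i],0).round(4),s[i,4])
go(.4814,.3702,.0415,5.1)
E
```

```text
w15 [322. 230.] [290 199  65  63] ztop 0.0948 [482.4 370.1] [39.8 40.4] 5.0
[0.48104779 0.36928042 0.17985183] [-1.42  0.41  0.9   1.58 -0.33  1.31 -0.39]
bay [ 0.5584 -0.4377  0.0927] 88
bay [ 0.5169 -0.2123  0.0858] 1
bay [ 0.4963 -0.2174  0.0973] 173
bay [ 0.4871 -0.2765  0.0973] 87
go t [ 0.0005 -0.0006  0.1383] rz -0.11 psi 4.99 tilt [-0.0001  0.0007]
```

Request:
servo_tool --pt "1 0 -0.0005 0.05 0 0 0" --pt "1 0 -0.0005 0.1 0 0 0" --pt "1 0 -0.0005 0.125 0 0 0" --pt "1 0 -0.0005 0.138 0 0 0" --pt "1 0 -0.0005 0.138 0 0 0" --pt "1 0 -0.0005 0.138 0 0 0" --pt "0 0 -0.0005 0.138 0 0 0" --pt "0 0 -0.0005 0.138 0 0 0" --pt "0 0 -0.0005 0.138 0 0 0" --pt "0 0 -0.0005 0.138 0 0 0" --pt "0 0 -0.0005 0.138 0 0 0" --pt "0 0 -0.0005 0.138 0 0 0" --pt "0 0 -0.0005 0.138 0 0 0"

```text
clock: 58.4
position: [0.4811, 0.3711, 0.0421]
ee_rot: [0.999, 0.044, 0.0, -0.0]
ft_force: [-0.1, -0.6, 4.9]
grip_width: 0.459
```

```bash
python3 - <<'E'
from h import *
o=monitor.get_obs(); print(o["position"],o["clock"],o["grip_width"],o["ft_force"])
go(.4820,-.3298,.191,-3.42)
E
```

```text
[0.48109023 0.3711254  0.04205091] 58.4 0.45884640224444695 [-0.11488193 -0.55029881  4.88785973]
go t [-0.0609  0.6982 -0.1495] rz 8.49 psi 5.07 tilt [0.0007 0.0007]
```

Request:
servo_tool --pt "0 0 0 -0.02 0 0 0" --pt "0 0 0 -0.06 0 0 0" --pt "0 0 0 -0.12 0 0 0" --pt "0 0 0 -0.15 0 0 0" --pt "0 -0.052 0.6 -0.15 0 0 8.5" --pt "0 -0.052 0.6 -0.15 0 0 8.5" --pt "0 -0.052 0.6 -0.15 0 0 8.5" --pt "0 -0.052 0.6 -0.15 0 0 8.5" --pt "0 -0.052 0.6 -0.15 0 0 8.5" --pt "0 -0.052 0.6 -0.15 0 0 8.5" --pt "0 -0.052 0.6 -0.15 0 0 8.5" --pt "0 -0.052 0.6 -0.15 0 0 8.5" --pt "0 -0.052 0.6 -0.15 0 0 8.5" --pt "0 -0.052 0.6 -0.15 0 0 8.5" --pt "0 -0.052 0.6 -0.15 0 0 8.5" --pt "0 -0.052 0.6 -0.15 0 0 8.5" --pt "0 -0.052 0.6 -0.15 0 0 8.5" --pt "0 -0.052 0.6 -0.15 0 0 8.5"

```text
clock: 60.65
position: [0.4824, -0.2299, 0.1916]
ee_rot: [1.0, -0.029, 0.0, -0.0]
ft_force: [-0.8, -0.2, -4.0]
grip_width: 0.458
```

```bash
python3 - <<'E'
from h import *
o=monitor.get_obs(); print(o["position"],o["ft_force"],o["joint_pos"].round(2))
go(.4820,-.3298,.191,-3.42)
E
```

```text
[ 0.48242143 -0.22986001  0.19158588] [-0.77917236 -0.19326282 -3.99682964] [-0.7   0.29  1.26  1.76 -0.28  1.3   0.57]
go t [0.0053 0.0998 0.0005] rz 0.15 psi -3.27 tilt [0.0003 0.0009]
```

Request:
servo_tool --pt "0 0.003 0.05 0 0 0 0" --pt "0 0.003 0.05 0 0 0 0" --pt "0 0.003 0.05 0 0 0 0"

```text
clock: 61.02
position: [0.482, -0.2811, 0.1914]
ee_rot: [1.0, -0.03, -0.0, -0.0]
ft_force: [0.3, 0.8, -3.8]
grip_width: 0.461
```

```bash
python3 - <<'E'
from h import *
o=monitor.get_obs(); print(o["position"],o["joint_pos"].round(3))
E
```

```text
[ 0.48198894 -0.28105684  0.191402  ] [-0.52   0.361  1.202  1.703 -0.348  1.319  0.69 ]
```

Joint 3 is falling (1.20), so it's safe to continue.

Request:
servo_tool --pt "0 0.003 0.0485 0 0 0 0" --pt "0 0.003 0.0485 0 0 0 0" --pt "0 0.003 0.0485 0 0 0 0" --pt "0 0.003 0.0485 0 0 0 0"

```text
clock: 61.52
position: [0.483, -0.3282, 0.1914]
ee_rot: [1.0, -0.028, 0.0, -0.0]
ft_force: [0.2, 0.8, -2.3]
grip_width: 0.46
```

```bash
python3 - <<'E'
from h import *
o=monitor.get_obs(); print(o["position"],o["joint_pos"].round(3))
go(.4820,-.3298,.042,-3.42)
E
```

```text
[ 0.48300574 -0.3281576   0.19138555] [-0.362  0.431  1.152  1.634 -0.404  1.342  0.793]
go t [-0.0009  0.0018  0.1494] rz 0.17 psi -3.25 tilt [0.0002 0.0009]
```

Request:
servo_tool --pt "0 -0.0005 0.0015 0.05 0 0 0" --pt "0 -0.0005 0.0015 0.1 0 0 0" --pt "0 -0.0005 0.0015 0.13 0 0 0" --pt "0 -0.0005 0.0015 0.143 0 0 0" --pt "0 -0.0005 0.0015 0.148 0 0 0" --pt "0 -0.0005 0.0015 0.149 0 0 0" --pt "0 -0.0005 0.0015 0.149 0 0 0" --pt "0 -0.0005 0.0015 0.15 0 0 0" --pt "0 -0.0005 0.0015 0.15 0 0 0"

```text
clock: 62.65
position: [0.4819, -0.3318, 0.0422]
ee_rot: [1.0, -0.03, 0.001, 0.0]
ft_force: [0.5, 0.7, 1.4]
grip_width: 0.462
```

Request:
servo_tool --pt "0 0 0 -0.003 0 0 0" --pt "0 0 -0.0015 -0.003 0 0 0" --pt "0 0 -0.0015 -0.003 0 0 0" --pt "0 0 -0.0015 0 0 0 0" --pt "0 0 -0.0015 0 0 0 0" --pt "0 0 -0.0015 0 0 0 0"

```text
clock: 63.4
position: [0.4819, -0.3302, 0.042]
ee_rot: [1.0, -0.03, 0.0, -0.0]
ft_force: [-0.6, 0.3, 6.0]
grip_width: 0.463
```

Release, rise straight up, and check.

Request:
servo_tool --pt "0.7 0 0 0 0 0 0" --pt "0.85 0 0 0 0 0 0" --pt "1 0 0 0 0 0 0" --pt "1 0 0 0 0 0 0" --pt "1 0 0 -0.04 0 0 0" --pt "1 0 0 -0.09 0 0 0" --pt "1 0 0 -0.14 0 0 0" --pt "1 0 0 -0.2 0 0 0" --pt "1 0 0 -0.2 0 0 0" --pt "1 0 0 -0.2 0 0 0" --pt "1 0 0 -0.2 0 0 0"

```text
clock: 64.78
position: [0.4811, -0.3295, 0.2402]
ee_rot: [1.0, -0.03, -0.001, -0.001]
ft_force: [-0.3, 0.3, -0.8]
grip_width: 0.999
```

```bash
python3 - <<'E'
from h import *
p,w,T=tops("w16"); o=monitor.get_obs(); print(o["position"],o["joint_pos"].round(2),o["clock"])
s0=cv2.imread("pics/side0.png"); ps,ws,_=cloud("side"); cv2.imwrite("pics/s2.png",ps)
a=np.load("top0.npy"); pt,wt,_=cloud("top")
for n,w in(("before",a),("after",wt)):
    m=(w[...,2]>.085)&(w[...,1]<-.18)&(w[...,0]>.42)&(w[...,2]<.11); k,l,s,c=cv2.connectedComponentsWithStats(m.astype(np.uint8))
    for i in range(1,k):
        if s[i,4]>20: print(n,np.nanmean(w[l==i],0).round(4),s[i,4])
p0=cv2.imread("pics/top0.png").astype(int)
for n,(x0,x1,y0,y1) in dict(hammer=(140,245,150,200),wrench=(345,425,165,195),disc=(290,325,280,310),green=(340,370,295,320),orange=(450,490,215,240)).items(): print(n,np.abs(pt.astype(int)-p0)[y0:y1,x0:x1].mean().round(2))
E
```

```text
w16 [335.  51.] [311  24  50  54] ztop 0.1001 [ 497.6 -217.5] [33.7 32.8] 45.4
w16 [327. 139.] [311 123  33  34] ztop 0.1001 [ 489.  -275.9] [23. 23.] 35.5
w16 [322. 214.] [296 188  53  52] ztop 0.0948 [ 482.2 -331.8] [40.2 39.8] 86.7
w16 [422. 330.] [407 315  31  30] ztop 0.0958 [ 559.5 -434.9] [22.9 26.7] 18.2
[ 0.48109329 -0.32957659  0.24027123] [-0.38  0.4   1.18  1.56 -0.37  1.43  0.77] 64.825
before [ 0.5582 -0.4374  0.0928] 91
before [ 0.4956 -0.2167  0.0971] 173
before [ 0.487  -0.2758  0.0969] 89
before [ 0.4816 -0.3323  0.0915] 117
after [ 0.4962 -0.2175  0.0968] 174
after [ 0.4871 -0.2765  0.0973] 87
after [ 0.4803 -0.3344  0.0912] 118
hammer 10.1
wrench 10.28
disc 9.75
green 9.31
orange 45.4
```

View pics/s2.png

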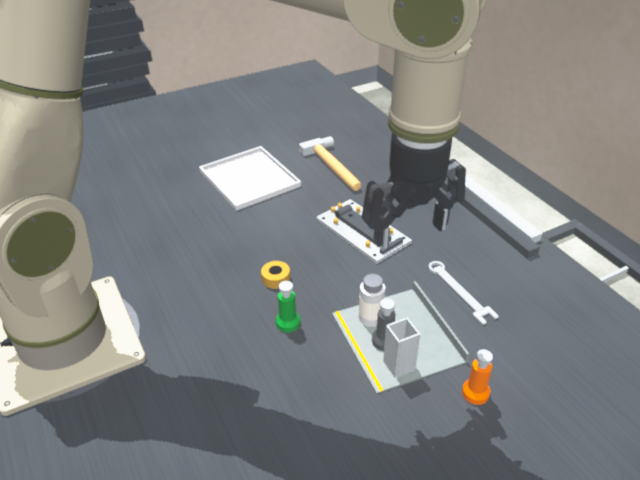

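All three pieces stand in the bay and the hinge is in the jig. The bystanders and look-alikes are unmoved: the arm only hides orange in the top view, and the wrist puts it at the same spot as before. Handing in.

```bash
python3 -c "
from workcell import ticket; print(ticket.hand_in())"
```

```text
the job is handed in; nothing more can be done
None
```

The job is done and handed in at about 65 s, with the gripper open and clear of everything. The tube, jack and tin stood upright in the side tray before the hinge was moved. The hinge then went into the jig, and the three pieces went back upright on their spots in the bay.

**What the last checks showed**
- **Hinge:** it lay flat, bar top at 22 mm as it should be. It was centred between the side pins with its eye at the end that has the two end pins. I did not view it closely again after that; the final side view shows it still in the jig, partly hidden by the gripper.
- **Tin and jack:** back upright, about 1 mm from where they started.
- **Tube:** back upright, about 2.5 mm off along the row. I left it there.
- **Bystanders:** I saw no change to the hammer, wrench, brass disc or green jack. The orange jack was hidden by the arm in the top view, but the wrist camera put it within 0.2 mm of its earlier position.

**What disagreed or failed**
- **Reported tool point:** the real fingertips were about 32 mm higher than stated, as both the wrist and side cameras showed. The three pieces were therefore gripped near their tops, and the jack probably by its head.
- **First hinge grasp:** for the same reason it closed on air above the bar, with no measurable contact force. The second, deeper grasp held, and the fingertips pressed the bay floor with about 23 N.
- **Joint 3:** it drifted to 1.26 rad at most in my readings, against its 1.34 limit.

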